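# Line up a screw eye with a turning bar

## Robot

A 6-joint arm with a two-finger parallel gripper is mounted at the origin on the work surface. World frame = base frame: x ahead of the robot, y to its left, z up, the work surface at z = 0. Lengths are in m, angles in rad, forces in N, time in s.
With the tool pointing down it reaches from about 0.325 to 0.9 m from the base axis. Payload 6.1 kg.
Tool frame: the origin (TCP) lies midway between the tips of the shut fingers; the grasp point (between the pads) lies 19 mm behind it (tcp_to_grasp is the distance from the TCP to the grasp point, in m); z points along the fingers, y is the direction in which the jaws open and shut (so a half turn about z gives the same grasp; the last joint's range is limited). The gripper opens to 87 mm and grips with 3 to 60 N. Pads are 19 mm wide; open, the fingers measure 117 mm over their backs; the gripper's body (75 mm by 190 mm) begins 51 mm behind the grasp point.
Start: joints at [-1.309, 0.22, 1.526, -0, 1.395, -0.126], TCP at [0.236, -0.579, 0.223] pointing down, gripper open.
Joint ranges: [-2.98, 2.98], [-0.91, 2.08], [0.09, 2.57], [-1.24, 4.39], [0.2, 2.65], [-2.68, 2.68]. Speed limits (rad/s): [2.57, 2.57, 3.01, 3.14, 3.14, 3.14].

## Interface

Orientations are given as a unit quaternion [x, y, z, w].
In Python, from cell import sense, snapshot, calibration, job_done, tcp_to_grasp gives the robot as it stands.
- The arm moves only by the shell command python3 -m jog 'ROWS' [FORCE]. ROWS is JSON, a list that holds one entry, the list of rows, each a list of 7 numbers: the turn, a rotation vector about the tool's x, y, z in degrees, then the shift along the tool's x, y, z in mm, then the opening in per cent of the stroke, from 0 (shut) to 100 (fully open). In form: [[[wx, wy, wz, x, y, z, fingers], ...]]. A call has 1 to 20 rows; each row is the pose to reach, as a shift and turn from the pose commanded when the call began, along the tool's axes at that moment; what a row does not reach only later rows make up. A row lasts 1/12 s, in which the tool goes at most 41.7 mm and 7.16 degrees, less where a joint would pass 70% of its speed; a pose out of reach is approached as far as the arm can. A call with a gripper value outside its range is refused whole. The fingers move at their own pace and stop on an object; FORCE is the grip in N (left out, the last holds). Time passes only in rows, so rows that repeat a pose let the fingers close. It gives the time, the measured TCP pose, the force and the opening at its end, in the units of the state.
- sense(): the state, without advancing time (a new reading comes with each control period).
- snapshot(name): name is "scene" or "top"; returns (picture, depth): 480x640x3 uint8, red, green, blue; 480x640 float32, m along the optical axis (not along the pixel's ray), 0 where there is no reading.
- calibration(name): a dict with "fx", "fy", "cx", "cy" (pixels), "D" ([k1, k2, p1, p2, k3] as OpenCV has them; the pictures are not rectified), "pose" (4x4, takes a point from camera to world coordinates). Camera axes: x right, y down, z forward; pixel columns grow to the right and rows downward; lengths in m; the calibration is good to about 2 mm. A picture is of the moment at which its call begins. calibration takes no time and is no camera call.
- job_done(): hands the job in, once; it reports no verdict.
The state is a dict: "t": time; "joint_positions": joint angles; "joint_vel": joint speeds; "joint_efforts": joint torques, N m; "ee_pos": TCP position; "eef_rot": TCP orientation; "ft_force": force on the tool from outside, world axes, zero at the start; "moment": the same for the moment, N m; "gripper_width": finger opening in m.
Only numpy, scipy, OpenCV 4.12 (cv2) and the standard library are available. Lean on these libraries where they do the work, as an engineer would, in place of code of your own. Each camera call takes 0.05 s, during which the arm holds its last target.

## Task

One of the two steel screw eyes on the sloping display board is not lined up with its neighbour, so the hanging rail cannot be threaded through both. Take the bar with the wooden handle from its tray, slide it through the loop of that eye and, using it as a lever, turn the eye clockwise (as seen looking down on the board) until its loop faces the same way as its neighbour's; never take hold of the eye with the gripper itself. Then draw the bar out, lay it back flat in the tray and let go, leaving the jar, can and carton undisturbed.

Things in the scene. Friction and masses are not known exactly. Their poses are not given: they have to be found in the camera images.
- eye_loop (a point): Centre of the loop opening of the steel screw eye to be turned, 62 mm high overall. z: along the screw axis, off the board; y: through the opening; x: across it. Opening oval, 18 mm (x) by 26 mm (z); loop 14 mm thick (y), 34 mm wide, 42 mm high outside. This point is on the screw axis, 41 mm above the rail's face. Its +y side, first facing the robot or its left, has free room for bar and gripper
- eye (a joint): Angle of that eye about its screw axis, rad: 0 when its loop faces exactly as the neighbour's, growing clockwise seen looking down on the board; starts between -1.45 and -0.85, stops at -1.8 and 0.9. Stiff (0.3 N m), stays where left. A bar through the loop has about 0.35 rad of play either way before it carries the loop round
- neighbour_loop (a point): Centre of the loop opening of the neighbouring eye: same shape, size and axes, but fixed, 140 mm to the right of the first (as the robot sees it) on the same rail. Its y runs level along the rail, to the robot's left. The other eye must finish with its y along this y
- bar_grip (a point): Centre of the turning bar's dark wooden handle: 70 mm long, 22 mm square. A round steel shaft, 12 mm in diameter, runs on 80 mm on the same centre line, its last 15 mm tapering to 6 mm; 150 mm overall, 0.12 kg. x points along the bar to the tip: the shaft begins 35 mm and the tip is 115 mm along x. At the start it lies level in the tray, shaft on a low strip, z up
- board: Sloping white display board on legs, fixed, yawed up to 0.2 rad; origin on the table under the middle of its wooden eye rail. It falls towards the robot (-x) at 28 degrees; the eyes stand square to it, so lean 28 degrees towards the robot. Rail 50 mm wide, face 125 mm above the origin; the board around it is 12 mm lower and reaches 155 mm down and 135 mm up the slope from the eyes
- bar_tip (a point): Tip of the bar's steel shaft; same axes as bar_grip
- tray_floor (a point): Centre of the inner floor (6 mm above the table) of the open pale wooden tray in which the bar starts: inside 228 mm (x) by 128 mm (y), walls 6 mm thick and 12 mm high above the floor; a strip 20 mm wide and 5 mm high crosses it in y at x = 55 mm. Fixed. z up
- jar: Amber jar with a metal lid, 72 mm across, 110 mm high; origin at the centre of its underside. Leave alone
- can: Plain metal can, 72 mm across, 85 mm high; origin at the centre of its underside. Leave alone
- carton: Small cardboard carton 70 x 90 mm, 80 mm high; origin at the centre of its underside. Leave alone
Not all that is in view belongs to the job. Of the things that look like the part that bears bar_grip, the largest one is meant.

How it is judged:
By the outcome, as a careful person would: the job done as asked, in the order asked, and still so for the second after the job is handed in, with the robot touching nothing.
It also fails if it takes over 56 s, if anything falls off the work surface, if the arm or the gripper's body presses on something with over 40 N, if the wrist force passes 120 N, or if a joint passes its speed limit or range.

## Working session

There is one attempt and no reset: what is moved stays moved. The work goes in short steps, Python scripts to look and compute and a shell command to move; the robot and the scene stay as the last step left them, time stands still between calls to the robot, and variables do not carry over. Pictures are saved under pics/ and viewed, and the job is handed in when it is done.

```bash
ls; mkdir -p pics
python3 - <<'E'
from cell import *
import cv2,numpy as np
print(sense(),tcp_to_grasp)
for n in("scene","top"):
    p,d=snapshot(n); c=calibration(n); print(n,c)
    cv2.imwrite(f"pics/{n}0.png",p[:,:,::-1]); np.save(f"pics/{n}0.npy",d);
E
```

```text
pics
{'t': 0.0, 'joint_positions': array([-1.30909311e+00,  2.21209897e-01,  1.52765293e+00,  4.64937183e-07,
        1.39472131e+00, -1.26103820e-01]), 'joint_vel': array([-0.00217588,  0.00060384,  0.00064595,  0.00031691, -0.00036563,
       -0.00025867]), 'joint_efforts': array([ 2.87858948e-04, -4.94597983e+01, -3.87374282e+01,  7.01537775e-02,
        5.71721233e-02, -1.76001113e-04]), 'ee_pos': array([ 0.23617501, -0.57795961,  0.2214252 ]), 'eef_rot': array([ 9.81259063e-01,  1.92690581e-01, -6.72310891e-05, -9.93471269e-04]), 'ft_force': array([0.09777797, 0.07463977, 1.07996485]), 'moment': array([-0.02384068,  0.02200244,  0.03197804]), 'gripper_width': 0.08708727201858803} 0.0187
scene {'fx': 569.2137217235021, 'fy': 569.2137217235021, 'cx': 326.8056948172783, 'cy': 228.65285043902432, 'D': array([-0.18056548,  0.        ,  0.        ,  0.        ,  0.        ]), 'pose': array([[-0.10345501,  0.78211808, -0.61448219,  1.48548761],
       [ 0.99457171,  0.07442415, -0.07271969,  0.07333595],
       [-0.01114308, -0.61866982, -0.78557207,  1.27028857],
       [ 0.        ,  0.        ,  0.        ,  1.        ]])}
top {'fx': 519.6675043538623, 'fy': 519.6675043538623, 'cx': 332.35890509157855, 'cy': 241.32878458330657, 'D': array([-0.0716165,  0.       ,  0.       ,  0.       ,  0.       ]), 'pose': array([[ 0.02373575, -0.99203698,  0.12369009,  0.41679995],
       [-0.99967521, -0.02470071, -0.00627359, -0.0387169 ],
       [ 0.00927887, -0.12350101, -0.99230106,  1.31992733],
       [ 0.        ,  0.        ,  0.        ,  1.        ]])}
```

View pics/scene0.png

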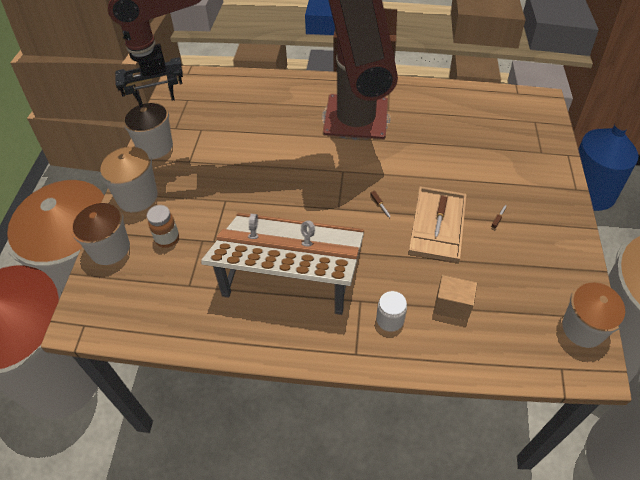

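View pics/top0.png

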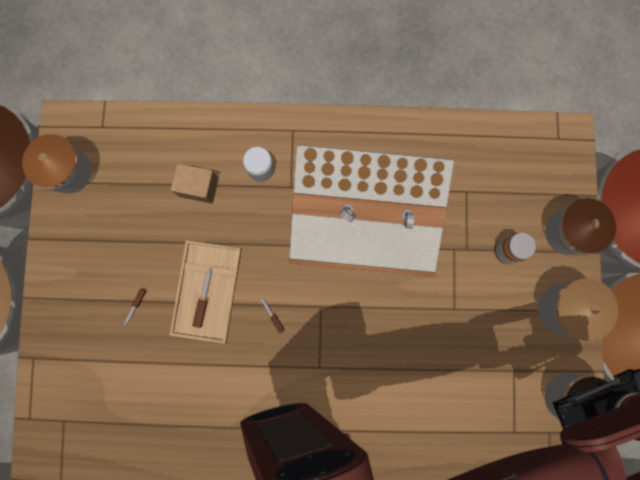

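The scene view shows the board with the eyes at about (308,232), the one to turn, and (253,224), the neighbour. The tray with the bar is at (440,222). In the top view the eyes are at (347,213) and (409,219), and the bar runs from handle (201,312) to tip (209,270). Two smaller decoys lie beside the tray. Next I'll zoom in and measure.

```bash
cat > h.py <<'E'
import numpy as np,cv2
from cell import *
def KD(c): return np.array([[c['fx'],0,c['cx']],[0,c['fy'],c['cy']],[0,0,1]]),np.array(c['D'])
def cloud(n,d):
    c=calibration(n);K,D=KD(c)
    v,u=np.mgrid[0:480,0:640]
    p=cv2.undistortPoints(np.stack([u,v],-1).reshape(-1,1,2).astype(float),K,D).reshape(480,640,2)
    P=np.dstack([p[...,0]*d,p[...,1]*d,d])
    T=c['pose'];W=P@T[:3,:3].T+T[:3,3];W[d==0]=np.nan
    return W
def ray(n,u,v):
    c=calibration(n);K,D=KD(c)
    p=cv2.undistortPoints(np.array([[[u,v]]],float),K,D).ravel();T=c['pose']
    r=T[:3,:3]@np.array([p[0],p[1],1]);return T[:3,3],r/np.linalg.norm(r)
def tri(a,b):
    A=np.zeros((3,3));B=np.zeros(3);
    for o,r in(a,b):
        M=np.eye(3)-np.outer(r,r);A+=M;B+=M@o
    x=np.linalg.solve(A,B);return x,[np.linalg.norm((np.eye(3)-np.outer(r,r))@(x-o)) for o,r in(a,b)]
def proj(n,X):
    c=calibration(n);K,D=KD(c);T=np.linalg.inv(c['pose'])
    return cv2.projectPoints(np.atleast_2d(X).astype(float),cv2.Rodrigues(T[:3,:3])[0],T[:3,3],K,D)[0].reshape(-1,2)
def crop(n,img,u0,v0,w,h,s,out):
    cv2.imwrite(out,cv2.resize(img[v0:v0+h,u0:u0+w],None,fx=s,fy=s,interpolation=cv2.INTER_CUBIC))
E
python3 - <<'E'
from h import *
s=cv2.imread('pics/scene0.png');t=cv2.imread('pics/top0.png')
a=cv2.resize(s[205:255,235:335],None,fx=8,fy=8,interpolation=cv2.INTER_CUBIC)
cv2.imwrite('pics/se.png',a)
a=cv2.resize(t[195:235,330:430],None,fx=8,fy=8,interpolation=cv2.INTER_CUBIC)
cv2.imwrite('pics/te.png',a)
a=np.hstack([cv2.resize(s[180:265,400:475],(450,510),interpolation=cv2.INTER_CUBIC),cv2.resize(t[235:348,165:245],(350,494),interpolation=cv2.INTER_CUBIC)[:510] if 0 else cv2.copyMakeBorder(cv2.resize(t[235:348,165:245],(350,494),interpolation=cv2.INTER_CUBIC),0,16,0,0,cv2.BORDER_CONSTANT)])
cv2.imwrite('pics/tray.png',a)
E
```

```text
(no output)
```

View pics/se.png

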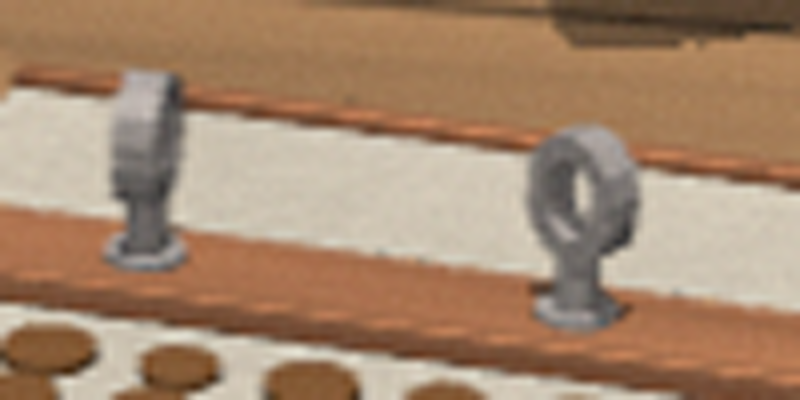

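View pics/te.png

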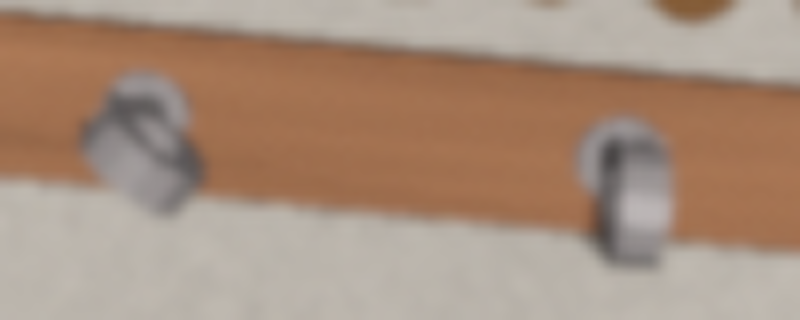

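View pics/tray.png

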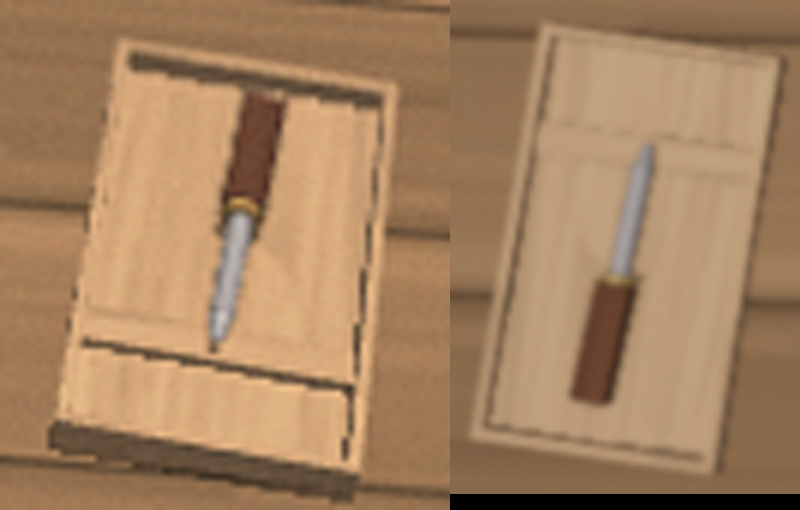

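Run:
```python
from h import *
np.set_printoptions(precision=4,suppress=True)
W={n:cloud(n,np.load(f'pics/{n}0.npy')) for n in('scene','top')}
I={n:cv2.imread(f'pics/{n}0.png') for n in W}
t0=W['top'];print('table z',[np.nanmedian(t0[380:400,100:200,2]),np.nanmedian(W['scene'][150:170,430:520,2])])
# tray floor, dims
print('traytop',t0[255:335:10,205,2], 'noise',np.nanstd(t0[380:400,100:200,2]))
# handle segmentation
for n,(u0,v0,w,h) in {'top':(180,255,50,80),'scene':(415,190,50,60)}.items():
    im=I[n][v0:v0+h,u0:u0+w].astype(int);b,g,r=im[...,0],im[...,1],im[...,2]
    m=((r-b>20)&(r<140)&(g<80)).astype(np.uint8)
    k,l,st,ce=cv2.connectedComponentsWithStats(m);i=1+np.argmax(st[1:,4]);ys,xs=np.where(l==i)
    rc=cv2.minAreaRect(np.stack([xs+u0,ys+v0],-1).astype(np.float32));print(n,'handle',st[i],ce[i]+[u0,v0],rc,cv2.boxPoints(rc).tolist())
    print('depth',np.nanmedian(W[n][ys+v0,xs+u0],0))
    # shaft: grey
    m=((abs(r-b)<40)&(r>90)&(b>120)).astype(np.uint8);k,l,st,ce=cv2.connectedComponentsWithStats(m);i=1+np.argmax(st[1:,4]);ys,xs=np.where(l==i)
    print('shaft',st[i],ce[i]+[u0,v0],xs.min()+u0,xs.max()+u0,ys.min()+v0,ys.max()+v0)
# board plane by white pixels
for n in W:
    im=I[n].astype(int)
    w=W[n];m=(im.max(2)-im.min(2)<35)&(im.min(2)>150)&(w[...,2]>0.03)&(w[...,2]<0.25)&(w[...,1]>-.35)&(w[...,1]<.1)&(w[...,0]<.55)
    P=w[m];c=np.median(P,0)
    for _ in range(5):
        A=np.c_[P[:,:2],np.ones(len(P))];s=np.linalg.lstsq(A,P[:,2],rcond=None)[0];e=P[:,2]-A@s;P=P[abs(e)<.006]
    nn=np.array([-s[0],-s[1],1]);nn/=np.linalg.norm(nn);print(n,'board n',nn,np.degrees(np.arccos(nn[2])),np.arctan2(nn[1],-nn[0])*-1,'d',s,e.std(),len(P))
```

```text
table z [np.float64(0.0012256759474095213), np.float64(4.982708701262162e-05)]
traytop [0.0087 0.0082 0.0108 0.0265 0.0209 0.0243 0.0073 0.0046] noise 0.0026936848507780223
top handle [ 13  45  14  27 234] [199.8162 312.9957] ((199.8529815673828, 312.5882568359375), (8.731282234191895, 27.406526565551758), 14.03624439239502) [[192.29415893554688, 324.82354736328125], [198.94122314453125, 298.23529052734375], [207.41180419921875, 300.35296630859375], [200.76473999023438, 326.94122314453125]]
depth [0.3912 0.2761 0.0295]
shaft [ 22  13   9  30 114] [205.7719 283.0877] 202 210 268 297
scene handle [ 22   6  10  19 116] [441.9655 204.7672] ((442.064697265625, 204.95880126953125), (6.833310604095459, 17.89676284790039), 12.52880573272705) [[436.7882385253906, 212.95291137695312], [440.6705627441406, 195.48233032226562], [447.3411560058594, 196.96469116210938], [443.4588317871094, 214.43527221679688]]
depth [0.3949 0.2804 0.0285]
shaft [20 26  7 21 70] [437.8286 225.7857] 435 441 216 236
scene board n [-0.4789  0.0346  0.8772] 28.693634275265154 -0.07221113091548416 d [ 0.5459 -0.0395 -0.2409] 0.0016001396346334872 532
top board n [-0.4634  0.0322  0.8856] 27.677513263130706 -0.06948425432661016 d [ 0.5232 -0.0364 -0.2279] 0.0024582115782459963 1805
```

```bash
cat >> h.py <<'E'
def Rboard(psi,al=np.radians(28)):
    # columns: x up-slope, y along the rail (robot's left), z normal
    x=np.array([np.cos(psi)*np.cos(al),np.sin(psi)*np.cos(al),np.sin(al)]);y=np.array([-np.sin(psi),np.cos(psi),0]);return np.c_[x,y,np.cross(x,y)]
def Reye(psi,q): # q=eye joint, clockwise positive from above
    return Rboard(psi)@cv2.Rodrigues(np.array([0,0,-q],float))[0]
def eyewire(C,R):
    L=[];a=np.linspace(0,2*np.pi,49)
    for y in(-.007,.007):
        L.append(np.c_[.017*np.cos(a),0*a+y,.021*np.sin(a)]);L.append(np.c_[.009*np.cos(a),0*a+y,.013*np.sin(a)])
    L.append(np.array([[0,0,-.021],[0,0,-.041]]))
    L.append(np.array([[0,-.03,0],[0,.03,0]]))
    return [C+l@R.T for l in L]
def draw(n,img,lines,u0,v0,w,h,s,out,col=(0,255,0)):
    im=cv2.resize(img[v0:v0+h,u0:u0+w],None,fx=s,fy=s,interpolation=cv2.INTER_CUBIC)
    for l in lines:
        p=(proj(n,l)-[u0,v0]+.5)*s-.5
        cv2.polylines(im,[np.round(p*16).astype(np.int32)],False,col,1,cv2.LINE_AA,4)
    cv2.imwrite(out,im)
E
python3 - <<'E'
from h import *
np.set_printoptions(precision=4,suppress=True)
f=lambda c,o:[(c[0]+.5)/8-.5+o[0],(c[1]+.5)/8-.5+o[1]]
def T(a,b): return tri(ray('scene',*f(a,(235,205))),ray('top',*f(b,(330,195))))
E=T((583,190),(143,150));N=T((147,137),(637,203));EB=T((578,308),(147,100));NB=T((145,250),(625,155))
print(E,N,EB,NB)
d=E[0]-N[0];print(d,np.linalg.norm(d),np.arctan2(-d[0],d[1]))
psi=-.07
I={n:cv2.imread(f'pics/{n}0.png') for n in('scene','top')}
L=eyewire(E[0],Reye(psi,-1.0))+eyewire(N[0],Reye(psi,0))
draw('scene',I['scene'],L,235,205,100,50,8,'pics/se1.png');draw('top',I['top'],L,330,195,100,40,8,'pics/te1.png')
E
```

```text
(array([ 0.625 , -0.0776,  0.1658]), [np.float64(0.0008935313365739182), np.float64(0.0008935313365739184)]) (array([ 0.6141, -0.2176,  0.1621]), [np.float64(0.0011111179938544406), np.float64(0.0011111179938544822)]) (array([ 0.6458, -0.0787,  0.1323]), [np.float64(0.0017721259368147569), np.float64(0.0017721259368147853)]) (array([ 0.6337, -0.2188,  0.1292]), [np.float64(0.0014897358799431783), np.float64(0.0014897358799431332)])
[0.011  0.14   0.0036] 0.14051214563472578 -0.07814160478439394
```

View pics/se1.png

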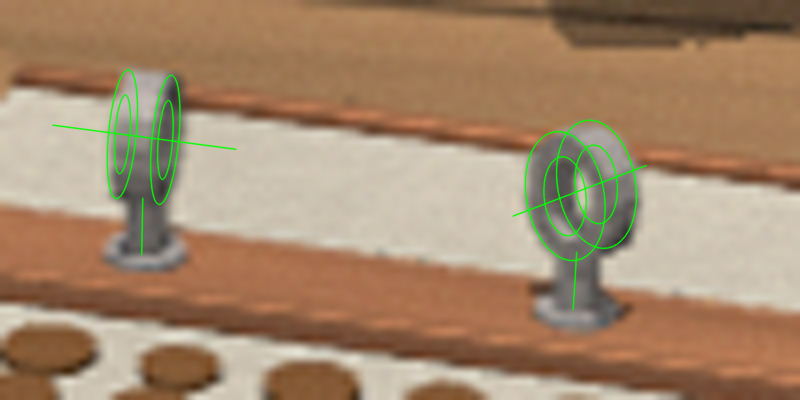

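View pics/te1.png

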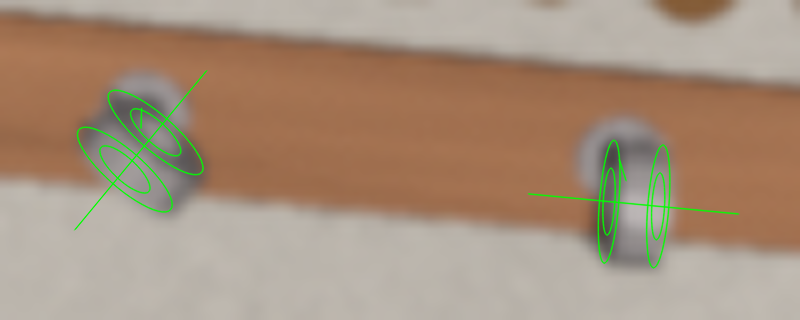

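```bash
cat >> h.py <<'E'
def barwire(C,R):
    L=[]
    for s in(-.011,.011): L.append(np.array([[-.035,-.011,s],[.035,-.011,s],[.035,.011,s],[-.035,.011,s],[-.035,-.011,s]]))
    for s in(-.006,.006): L.append(np.array([[.035,s,0],[.1,s,0],[.115,s/2,0]]))
    L.append(np.array([[.1,0,0],[.1,0,0]]))
    return [C+l@R.T for l in L]
def traywire(C,R):
    L=[np.array([[-x,-y,z],[x,-y,z],[x,y,z],[-x,y,z],[-x,-y,z]]) for x,y,z in((.114,.064,0),(.114,.064,.012),(.12,.07,.012))]
    L+=[np.array([[x,-.064,.005],[x,.064,.005]]) for x in(.045,.065)]
    return [C+l@R.T for l in L]
def Rz(a): return cv2.Rodrigues(np.array([0,0,a],float))[0]
E
cat > bar.py <<'E'
from h import *
np.set_printoptions(precision=4,suppress=True)
X,r=tri(ray('scene',442.0,204.9),ray('top',199.85,312.7));print(X,r)
tip,r=tri(ray('scene',435.3,237.5),ray('top',209.8,268));print(tip,r)
def onz(n,u,v,z):
    o,r=ray(n,u,v);return o+r*(z-o[2])/r[2]
f=lambda c:[(c[0]-450+.5)*80/350-.5+165,(c[1]+.5)*113/494-.5+235]
g=lambda c:[(c[0]+.5)/6-.5+400,(c[1]+.5)/6-.5+180]
# tray outer corners on rim (z=.018): top view
tc=[onz('top',*f(c),.018) for c in((541,22),(783,58),(716,472),(471,437))]
sc=[onz('scene',*g(c),.018) for c in((60,422),(350,475),(399,85),(120,40))]
print(np.array(tc),np.mean(tc,0));print(np.array(sc),np.mean(sc,0))
h=onz('top',199.85,312.7,.028);hs=onz('scene',442,204.9,.024);print(h,hs)
tt=onz('top',209.8,268,.017);ts=onz('scene',435.3,237.5,.017);print(tt,ts)
E
python3 bar.py
```

```text
[0.3917 0.2794 0.0231] [np.float64(0.001809880255788267), np.float64(0.0018098802557882257)]
[0.5042 0.2611 0.0124] [np.float64(0.00038985656039428783), np.float64(0.00038985656039427493)]
[[0.5741 0.3254 0.018 ]
 [0.5567 0.1837 0.018 ]
 [0.3201 0.2116 0.018 ]
 [0.3355 0.3524 0.018 ]] [0.4466 0.2683 0.018 ]
[[0.5579 0.1897 0.018 ]
 [0.5755 0.3215 0.018 ]
 [0.3356 0.3554 0.018 ]
 [0.3194 0.2166 0.018 ]] [0.4471 0.2708 0.018 ]
[0.3919 0.2764 0.028 ] [0.3919 0.2811 0.024 ]
[0.5039 0.2597 0.017 ] [0.5077 0.2608 0.017 ]
```

Run:
```python
from h import *
I={n:cv2.imread(f'pics/{n}0.png') for n in('scene','top')}
L=barwire(np.array([.3915,.2785,.017]),Rz(-.161))+traywire(np.array([.4468,.2695,.006]),Rz(-.117))
draw('scene',I['scene'],L,400,180,80,90,6,'pics/a.png');draw('top',I['top'],L,165,235,80,113,5,'pics/b.png')
a=cv2.imread('pics/a.png');b=cv2.imread('pics/b.png');b=b[:540] if b.shape[0]>540 else b
o=np.zeros((565,880,3),np.uint8);o[:a.shape[0],:480]=a;o[:b.shape[0],480:480+b.shape[1]]=b[:565];cv2.imwrite('pics/ab.png',o)
```

```text
(no output)
```

View pics/ab.png

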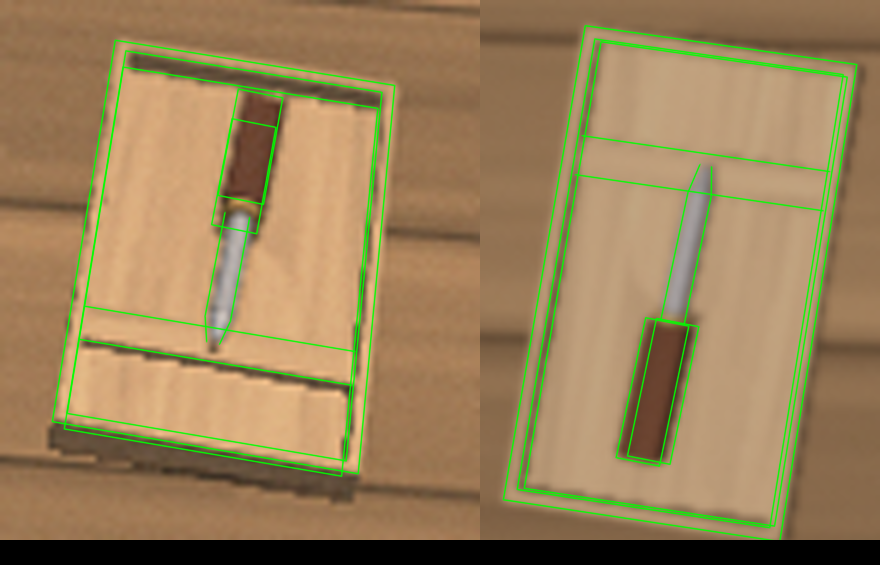

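```bash
cat >> h.py <<'E'
from scipy.spatial.transform import Rotation as Ro
def Rt(barx,down):
    z=np.array(down,float);z/=np.linalg.norm(z);x=-np.array(barx,float);x-=z*(x@z);x/=np.linalg.norm(x);return np.c_[x,np.cross(z,x),z]
def rel(p,R):
    s=sense();R0=Ro.from_quat(s['eef_rot']).as_matrix()
    w=np.degrees(Ro.from_matrix(R0.T@R).as_rotvec());d=R0.T@(np.array(p)-s['ee_pos'])*1000
    return np.round(np.r_[w,d],1).tolist()
def show():
    s=sense();R0=Ro.from_quat(s['eef_rot']).as_matrix()
    print('t %.2f'%s['t'],'p',s['ee_pos'].round(4),'x',R0[:,0].round(3),'z',R0[:,2].round(3),'F',s['ft_force'].round(1),'M',s['moment'].round(2),'w %.4f'%s['gripper_width'],'q',s['joint_positions'].round(2))
E
python3 - <<'E'
from h import *
b=-.165;bx=[np.cos(b),np.sin(b),0];R=Rt(bx,[0,0,-1])
print(rel([.38,-.2,.30],R),rel([.391,.280,.30],R),rel([.391,.280,.08],R))
E
```

```text
[-0.0, -0.1, -148.3, 276.1, -295.7, -77.9] [-0.0, -0.1, -148.3, 467.8, -735.9, -77.1] [-0.0, -0.1, -148.3, 467.7, -735.5, 142.9]
```

```bash
python3 -m jog '[[[0,0,-74,276,-296,-78,60],[0,0,-74,276,-296,-78,60],[0,0,-74,276,-296,-78,60],[0,0,-74,276,-296,-78,60],[0,0,-74,276,-296,-78,60],[0,0,-74,276,-296,-78,60],[0,0,-74,276,-296,-78,60],[0,0,-74,276,-296,-78,60],[0,0,-74,276,-296,-78,60],[0,0,-74,276,-296,-78,60],[0,0,-148.3,468,-736,-77,60],[0,0,-148.3,468,-736,-77,60],[0,0,-148.3,468,-736,-77,60],[0,0,-148.3,468,-736,-77,60],[0,0,-148.3,468,-736,-77,60],[0,0,-148.3,468,-736,-77,60],[0,0,-148.3,468,-736,-77,60],[0,0,-148.3,468,-736,-77,60],[0,0,-148.3,468,-736,-77,60],[0,0,-148.3,468,-736,-77,60]]]' 40
python3 - <<'E'
from h import *
show()
b=-.165;bx=[np.cos(b),np.sin(b),0];R=Rt(bx,[0,0,-1])
print(rel([.391,.280,.08],R))
E
```

```text
t: 1.77
ee_pos: [0.389, 0.2185, 0.2995]
eef_rot: [0.123, 0.992, -0.0, 0.0]
ft_force: [-0.2, -0.6, -0.1]
gripper_width: 0.052
t 1.77 p [0.389  0.2185 0.2995] x [-0.97   0.245 -0.   ] z [ 0. -0. -1.] F [-0.2 -0.6 -0.1] M [ 0.07 -0.18  0.03] w 0.0520 q [ 0.33 -0.26  1.86 -0.    1.55 -0.99]
[0.0, 0.0, -4.7, 13.2, 60.1, 219.5]
```

```bash
python3 -m jog '[[[0,0,-4.7,13,60,180,60],[0,0,-4.7,13,60,180,60],[0,0,-4.7,13,60,180,60],[0,0,-4.7,13,60,180,60],[0,0,-4.7,13,60,180,60],[0,0,-4.7,13,60,180,60],[0,0,-4.7,13,60,180,60]]]'
python3 - <<'E'
from h import *
for n in('scene','top'):
    p,d=snapshot(n);cv2.imwrite(f"pics/{n}1.png",p[:,:,::-1])
show()
b=-.165;bx=[np.cos(b),np.sin(b),0];R=Rt(bx,[0,0,-1])
print(rel([.391,.280,.01],R))
I={n:cv2.imread(f'pics/{n}1.png') for n in('scene','top')}
L=[]
draw('scene',I['scene'],L,390,120,100,150,4,'pics/a.png');draw('top',I['top'],L,160,235,100,150,4,'pics/b.png')
cv2.imwrite('pics/ab1.png',np.hstack([cv2.imread('pics/a.png'),cv2.imread('pics/b.png')]))
E
```

```text
t: 2.35
ee_pos: [0.3909, 0.2772, 0.1185]
eef_rot: [0.085, 0.996, -0.001, -0.002]
ft_force: [-0.1, -0.0, -0.0]
gripper_width: 0.0521
t 2.45 p [0.3935 0.2779 0.1216] x [-0.985  0.171 -0.002] z [ 0.002  0.001 -1.   ] F [ 0.3 -0.4  0.3] M [ 0.08 -0.18 -0.02] w 0.0526 q [ 0.45 -0.03  1.99 -0.    1.17 -0.95]
[0.1, 0.1, -0.4, 3.1, 1.5, 111.6]
```

View pics/ab1.png

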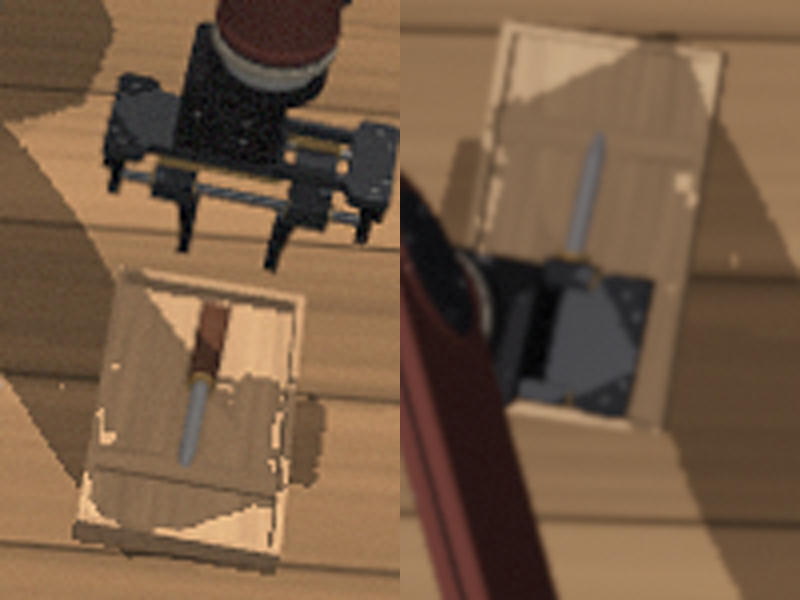

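The open fingers straddle the handle: fingertips are at about (436,182) and (458,187) in the scene view, with the bar below at (440,205). I'll go down and close.

```bash
python3 -m jog '[[[0,0,-0.4,3,1.5,60,60],[0,0,-0.4,3,1.5,85,60],[0,0,-0.4,3,1.5,100,60],[0,0,-0.4,3,1.5,111,60],[0,0,-0.4,3,1.5,111,60],[0,0,-0.4,3,1.5,111,60],[0,0,-0.4,3,1.5,111,60]]]'
python3 - <<'E'
from h import *
show()
E
```

```text
t: 3.03
ee_pos: [0.3919, 0.2806, 0.0112]
eef_rot: [0.082, 0.997, 0.001, 0.002]
ft_force: [0.7, -0.3, -0.1]
gripper_width: 0.0522
t 3.03 p [0.3919 0.2806 0.0112] x [-0.986  0.164 -0.004] z [ 0.004  0.002 -1.   ] F [ 0.7 -0.3 -0.1] M [ 0.11 -0.12  0.04] w 0.0522 q [ 0.46  0.15  2.05 -0.    0.94 -0.95]
```

```bash
python3 -m jog '[[[0,0,0,0,0,0,10],[0,0,0,0,0,0,10],[0,0,0,0,0,0,10],[0,0,0,0,0,0,10],[0,0,0,0,0,0,10],[0,0,0,0,0,0,10],[0,0,0,0,0,0,10],[0,0,0,0,0,0,10]]]' 45
python3 - <<'E'
from h import *
show()
E
```

```text
t: 3.7
ee_pos: [0.3895, 0.2797, 0.0088]
eef_rot: [0.082, 0.997, -0.0, -0.0]
ft_force: [-1.0, -0.6, 2.6]
gripper_width: 0.0215
t 3.70 p [0.3895 0.2797 0.0088] x [-0.986  0.164  0.   ] z [-0. -0. -1.] F [-1.  -0.6  2.6] M [-0.    0.02 -0.01] w 0.0215 q [ 0.46  0.15  2.05  0.    0.94 -0.95]
```

```bash
python3 -m jog '[[[0,0,0,0,0,-20,10],[0,0,0,0,0,-60,10],[0,0,0,0,0,-100,10],[0,0,0,0,0,-140,10],[0,0,0,0,0,-180,10],[0,0,0,0,0,-220,10],[0,0,0,0,0,-240,10],[0,0,0,0,0,-240,10],[0,0,0,0,0,-240,10]]]'
python3 - <<'E'
from h import *
for n in('scene','top'):
    p,d=snapshot(n);cv2.imwrite(f"pics/{n}2.png",p[:,:,::-1])
show()
s=sense();R0=Ro.from_quat(s['eef_rot']).as_matrix();Rb=np.c_[-R0[:,0],R0[:,1],-R0[:,2]]
C=s['ee_pos']+Rb@[0.0,0,.008]
L=barwire(C,Rb)+[np.array([s['ee_pos'],s['ee_pos']+R0[:,1]*.03])]
for n in('scene','top'):
    u,v=proj(n,C)[0].astype(int);print(u,v)
    draw(n,cv2.imread(f'pics/{n}2.png'),L,max(0,u-40),max(0,v-60),80,100,5,f'pics/{n}2c.png')
cv2.imwrite('pics/ab2.png',np.hstack([cv2.imread('pics/scene2c.png'),cv2.imread('pics/top2c.png')]))
E
```

```text
t: 4.45
ee_pos: [0.39, 0.28, 0.2495]
eef_rot: [0.082, 0.997, 0.001, 0.001]
ft_force: [-0.8, 1.3, -1.9]
gripper_width: 0.0211
t 4.55 p [0.3885 0.2792 0.2465] x [-0.986  0.164  0.003] z [-0.003 -0.001 -1.   ] F [-0.3 -0.7 -2.5] M [ 0.13 -0.07  0.04] w 0.0217 q [ 0.46 -0.15  1.86  0.    1.43 -0.95]
453 146
171 315
```

View pics/ab2.png

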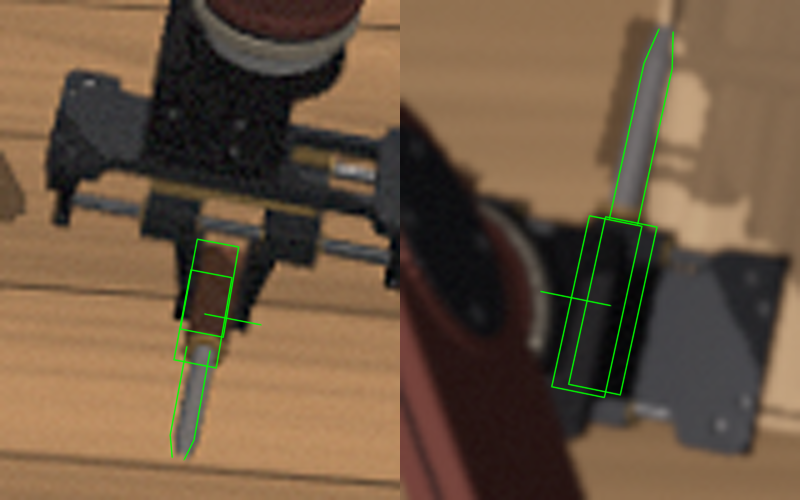

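```bash
cat >> h.py <<'E'
PSI=-.075
E0=np.array([.6255,-.0785,.1635])
def pose(bq,dist,off=0,lat=0,E=None):
    """bar at angle bq (same sense as eye q), bar centre dist from eye along +y of that direction; off along n, lat along x of that frame"""
    E=E0 if E is None else E
    R=Reye(PSI,bq);n=R[:,2];C=E+R[:,1]*dist+n*off+R[:,0]*lat
    return C-n*.008, Rt(-R[:,1],-n)
E
python3 - <<'E'
from h import *
show()
print(tri(ray('scene',449.0,177.4),ray('top',183.8,260.2)))
s=sense();R0=Ro.from_quat(s['eef_rot']).as_matrix();print(s['ee_pos']-R0[:,0]*.115-R0[:,2]*.008)
print(rel(*pose(-1.0,.165,.06)),rel(*pose(-1,.145)),pose(-1,.165,.06)[0])
E
```

```text
t 4.55 p [0.3885 0.2792 0.2465] x [-0.986  0.164  0.003] z [-0.003 -0.001 -1.   ] F [-0.3 -0.7 -2.5] M [ 0.13 -0.07  0.04] w 0.0217 q [ 0.46 -0.15  1.86  0.    1.43 -0.95]
(array([0.50268887, 0.26131545, 0.25424723]), [np.float64(0.001092348847301261), np.float64(0.0010923488473013059)])
[0.50197779 0.26030812 0.25422356]
[-9.3, -26.9, 27.0, -138.3, -238.1, 102.4] [-9.3, -26.9, 27.0, -182.3, -244.9, 147.4] [0.48558987 0.02141418 0.14423057]
```

```bash
python3 -m jog '[[[-9.3,-26.9,27,-138,-238,102,10],[-9.3,-26.9,27,-138,-238,102,10],[-9.3,-26.9,27,-138,-238,102,10],[-9.3,-26.9,27,-138,-238,102,10],[-9.3,-26.9,27,-138,-238,102,10],[-9.3,-26.9,27,-138,-238,102,10],[-9.3,-26.9,27,-138,-238,102,10],[-9.3,-26.9,27,-138,-238,102,10],[-9.3,-26.9,27,-138,-238,102,10],[-9.3,-26.9,27,-138,-238,102,10]]]'
python3 - <<'E'
from h import *
show()
print(rel(*pose(-1,.145)))
E
```

```text
t: 5.38
ee_pos: [0.4853, 0.0222, 0.1446]
eef_rot: [0.309, 0.92, 0.06, 0.234]
ft_force: [0.7, 0.4, -1.6]
gripper_width: 0.0214
t 5.38 p [0.4853 0.0222 0.1446] x [-0.7    0.596 -0.393] z [ 0.468 -0.034 -0.883] F [ 0.7  0.4 -1.6] M [ 0.17  0.37 -0.06] w 0.0214 q [-0.14 -0.46  2.37  0.05  0.74 -1.09]
[0.0, -0.1, -0.1, -20.6, -0.5, 60.5]
```

```bash
python3 -m jog '[[[0,0,0,-20,0,30,10],[0,0,0,-20,0,60,10],[0,0,0,-20,0,60,10],[0,0,0,-20,0,60,10],[0,0,0,-20,0,60,10]]]'
cat > look.py <<'E'
from h import *
import sys
k=sys.argv[1];q=float(sys.argv[2])
for n in('scene','top'):
    p,d=snapshot(n);cv2.imwrite(f"pics/{n}{k}.png",p[:,:,::-1])
show()
s=sense();R0=Ro.from_quat(s['eef_rot']).as_matrix();Rb=np.c_[-R0[:,0],R0[:,1],-R0[:,2]]
C=s['ee_pos']+Rb@[0,0,.008]
L=eyewire(E0,Reye(PSI,q))+barwire(C,Rb)
R=Reye(PSI,0);print('bar centre in board frame from eye (mm)',(R.T@(C-E0)*1000).round(1),'tip',(R.T@(C+Rb[:,0]*.115-E0)*1000).round(1),'bar q',np.arctan2(-(R.T@-Rb[:,0])[0]*-1,(R.T@-Rb[:,0])[1]).round(3))
o=[]
for n,(u0,v0,w,h) in {'scene':(255,190,90,70),'top':(300,185,90,70)}.items():
    im=cv2.imread(f'pics/{n}{k}.png')
    draw(n,im,[],u0,v0,w,h,4.4,'pics/_a.png');draw(n,im,L,u0,v0,w,h,4.4,'pics/_b.png')
    o.append(np.hstack([cv2.imread('pics/_a.png'),cv2.imread('pics/_b.png')]))
cv2.imwrite(f'pics/v{k}.png',np.vstack(o)[:600,:800])
E
sed -i 's/,4.4,/,4,/g' look.py
python3 look.py 3 -1.0
```

```text
t: 5.8
ee_pos: [0.5284, 0.0103, 0.1016]
eef_rot: [0.306, 0.92, 0.061, 0.235]
ft_force: [0.0, -0.1, -0.9]
gripper_width: 0.022
t 5.90 p [0.5294 0.0096 0.1034] x [-0.7    0.593 -0.399] z [ 0.473 -0.033 -0.88 ] F [ 0.1  0.8 -1.3] M [0.12 0.34 0.  ] w 0.0215 q [-0.16 -0.24  2.31  0.08  0.59 -1.14]
bar centre in board frame from eye (mm) [-118.7   80.6    3. ] tip [-21.8  18.6   3.4] bar q -1.002
```

View pics/v3.png

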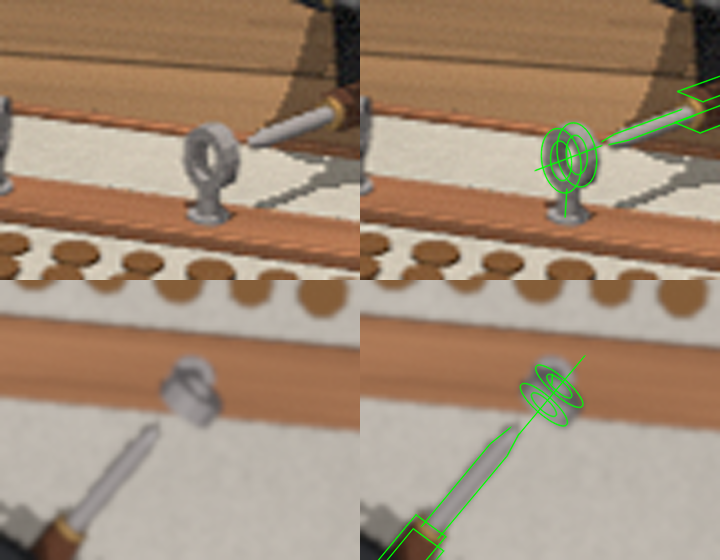

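```bash
python3 -c "
from h import *
print(rel(*pose(-1,.143)),rel(*pose(-1,.062)))"
```

```text
[0.3, 0.2, 0.1, -0.4, -3.7, 2.9] [0.3, 0.2, 0.1, -81.4, -3.9, 3.2]
```

```bash
python3 -m jog '[[[0,0,0,0,-3.7,2.5,10],[0,0,0,0,-3.7,2.5,10],[0,0,0,0,-3.7,2.5,10],[0,0,0,0,-3.7,2.5,10]]]'; python3 look.py 4 -1.0;  python3 -c "
from h import *
print(rel(*pose(-1,.143)),rel(*pose(-1,.062)))"
```

```text
t: 6.23
ee_pos: [0.5282, 0.0051, 0.0992]
eef_rot: [0.308, 0.92, 0.06, 0.237]
ft_force: [-0.4, -0.2, -1.4]
gripper_width: 0.0217
t 6.33 p [0.5282 0.0051 0.099 ] x [-0.699  0.595 -0.397] z [ 0.472 -0.034 -0.881] F [ 0.3 -0.6 -1.1] M [0.08 0.37 0.02] w 0.0216 q [-0.17 -0.23  2.31  0.08  0.58 -1.15]
bar centre in board frame from eye (mm) [-121.5   76.1   -0.5] tip [-24.8  13.9  -0.1] bar q -0.999
[0.2, 0.2, -0.0, -0.3, 1.6, -0.5] [0.2, 0.2, -0.0, -81.3, 1.6, -0.2]
```

View pics/v4.png

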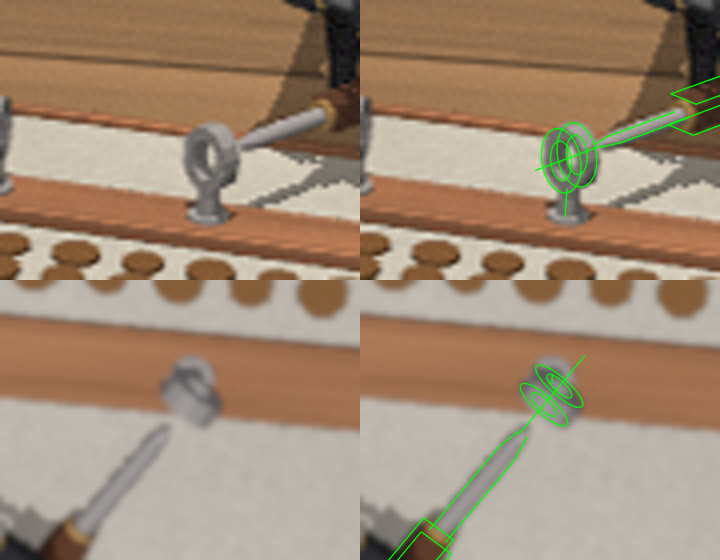

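```bash
python3 -m jog '[[[0,0,0,0,2.2,0,10],[0,0,0,-8,2.2,0,10],[0,0,0,-16,2.2,0,10],[0,0,0,-24,2.2,0,10],[0,0,0,-32,2.2,0,10],[0,0,0,-38,2.2,0,10],[0,0,0,-38,2.2,0,10]]]'; python3 look.py 5 -1.0
```

```text
t: 6.92
ee_pos: [0.5575, -0.0168, 0.1156]
eef_rot: [0.308, 0.919, 0.06, 0.237]
ft_force: [0.7, 0.4, -1.5]
gripper_width: 0.0218
t 7.02 p [ 0.556  -0.0159  0.1142] x [-0.699  0.595 -0.397] z [ 0.471 -0.034 -0.881] F [-0.4  0.4 -1.9] M [0.13 0.35 0.03] w 0.0218 q [-0.21 -0.18  2.23  0.11  0.61 -1.21]
bar centre in board frame from eye (mm) [-88.5  57.2  -0.8] tip [ 8.2 -5.  -0.5] bar q -0.999
```

View pics/v5.png

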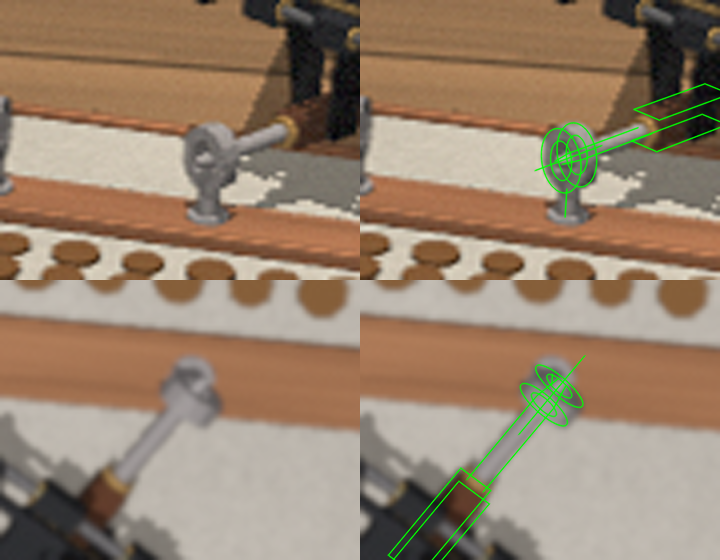

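The tip is visible inside the loop opening, at about scene (307,229), and there is no contact force. I'll push on in.

```bash
python3 -m jog '[[[0,0,0,-8,0,0,10],[0,0,0,-16,0,0,10],[0,0,0,-24,0,0,10],[0,0,0,-32,0,0,10],[0,0,0,-40,0,0,10],[0,0,0,-42,0,0,10],[0,0,0,-42,0,0,10]]]'; python3 look.py 6 -1.0
```

```text
t: 7.6
ee_pos: [0.586, -0.0412, 0.1316]
eef_rot: [0.308, 0.92, 0.06, 0.236]
ft_force: [-0.1, -0.6, -1.5]
gripper_width: 0.0216
t 7.70 p [ 0.585  -0.0405  0.1306] x [-0.699  0.595 -0.396] z [ 0.471 -0.034 -0.882] F [-0.  -0.2 -1.6] M [0.09 0.34 0.  ] w 0.0214 q [-0.25 -0.13  2.15  0.14  0.64 -1.27]
bar centre in board frame from eye (mm) [-53.7  34.8  -0.8] tip [ 43.  -27.4  -0.6] bar q -0.999
```

View pics/v6.png

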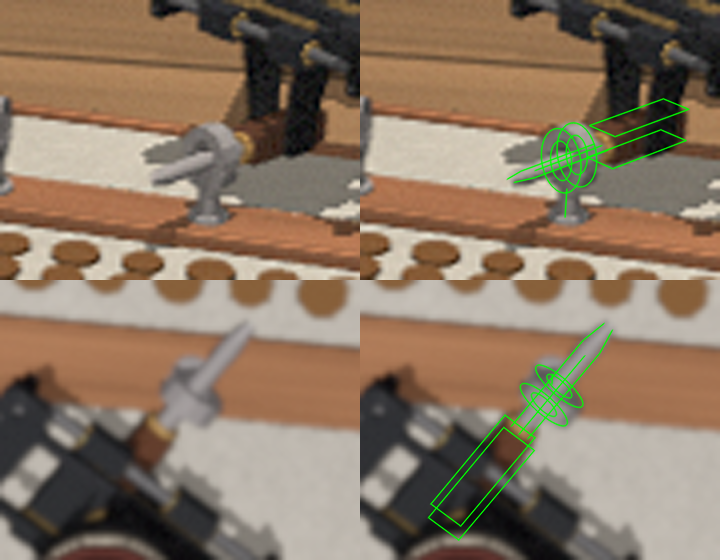

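```bash
python3 -m jog '[[[0,0,5,-0.2,5.6,0,10],[0,0,10,-1,11.1,0,10],[0,0,15,-2.2,16.6,0,10],[0,0,20,-3.9,21.9,0,10],[0,0,25,-6,27,0,10],[0,0,30,-8.6,32,0,10],[0,0,30,-8.6,32,0,10],[0,0,30,-8.6,32,0,10]]]'; python3 look.py 7 -0.8
```

```text
t: 8.37
ee_pos: [0.6064, -0.0195, 0.1405]
eef_rot: [0.535, 0.81, 0.118, 0.21]
ft_force: [-5.0, -1.2, -0.2]
gripper_width: 0.0215
t 8.47 p [ 0.6063 -0.0196  0.1405] x [-0.339  0.916 -0.214] z [ 0.467 -0.034 -0.884] F [-5.4 -1.  -0.7] M [-0.11  1.05 -0.29] w 0.0218 q [-0.2  -0.09  2.09  0.09  0.65 -0.66]
bar centre in board frame from eye (mm) [-31.6  57.3  -1.3] tip [ 21.3 -44.8  -1.5] bar q -0.478
```

View pics/v7.png

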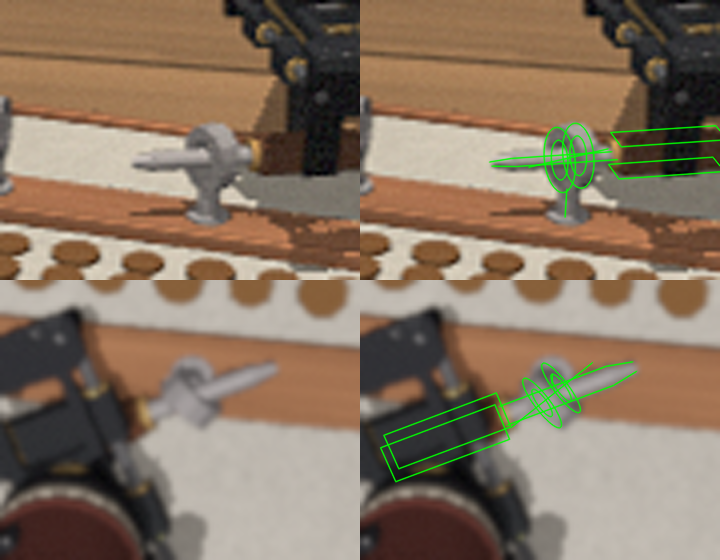

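```bash
python3 -m jog '[[[0,0,5,-0.2,5.6,0,10],[0,0,10,-1,11.1,0,10],[0,0,15,-2.2,16.6,0,10],[0,0,20,-3.9,21.9,0,10],[0,0,25,-6,27,0,10],[0,0,30,-8.6,32,0,10],[0,0,35,-11.6,36.7,0,10],[0,0,35,-11.6,36.7,0,10]]]'; python3 look.py 8 -0.2
```

```text
t: 9.13
ee_pos: [0.6409, -0.016, 0.1589]
eef_rot: [0.755, 0.61, 0.176, 0.165]
ft_force: [-4.4, -2.2, -2.2]
gripper_width: 0.0216
t 9.23 p [ 0.6407 -0.0159  0.1588] x [0.189 0.98  0.063] z [ 0.468 -0.034 -0.883] F [-4.9 -2.5 -2.4] M [-0.33  1.08 -0.32] w 0.0217 q [-0.17 -0.03  2.    0.07  0.69 -0.01]
bar centre in board frame from eye (mm) [ 7.  63.6 -1.1] tip [ -8.1 -50.4  -1.2] bar q 0.132
```

View pics/v8.png

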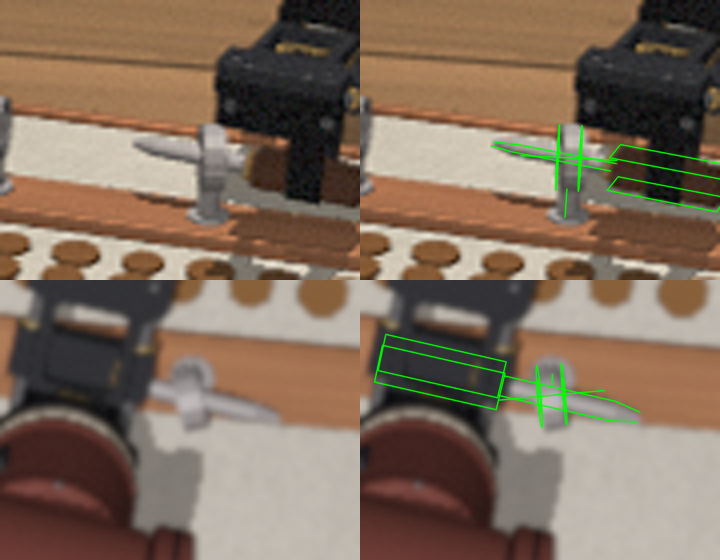

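```bash
python3 -m jog '[[[0,0,4,-0.2,4.5,0,10],[0,0,8,-0.6,8.9,0,10],[0,0,12,-1.4,13.3,0,10],[0,0,12,-1.4,13.3,0,10]]]'; python3 look.py 9 0
python3 - <<'E'
from h import *
L=eyewire(E0,Reye(PSI,0))+eyewire(E0-Reye(PSI,0)[:,1]*.14,Reye(PSI,0))
draw('scene',cv2.imread('pics/scene9.png'),L,235,205,100,50,8,'pics/_a.png');a=cv2.imread('pics/_a.png')
draw('top',cv2.imread('pics/top9.png'),L,330,195,100,40,8,'pics/_a.png');cv2.imwrite('pics/n9.png',np.vstack([a[:300],cv2.imread('pics/_a.png')[:300]]))
E
```

```text
t: 9.57
ee_pos: [0.6521, -0.0202, 0.1651]
eef_rot: [0.814, 0.528, 0.193, 0.146]
ft_force: [-4.2, -3.4, -2.6]
gripper_width: 0.0217
t 9.67 p [ 0.652 -0.02   0.165] x [0.365 0.918 0.158] z [ 0.468 -0.034 -0.883] F [-4.4 -2.2 -2.9] M [-0.34  1.14 -0.3 ] w 0.0214 q [-0.18 -0.01  1.96  0.08  0.7   0.19]
bar centre in board frame from eye (mm) [20.2 60.3 -1. ] tip [-18.3 -48.1  -1.1] bar q 0.341
```

View pics/v9.png

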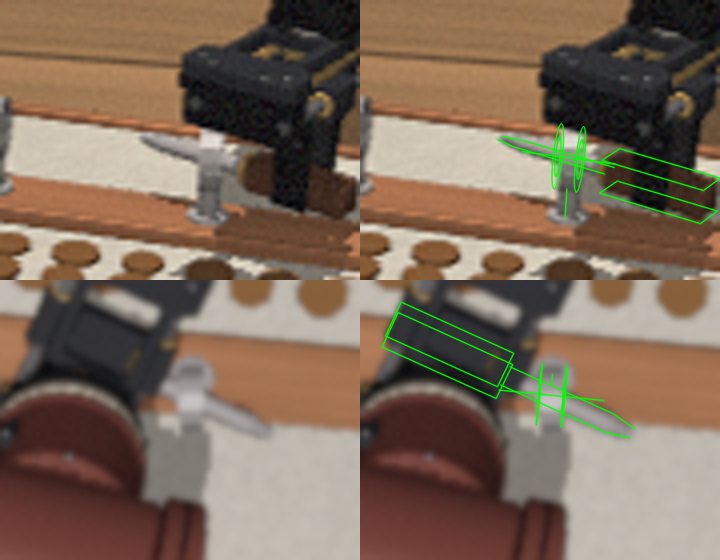

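View pics/n9.png

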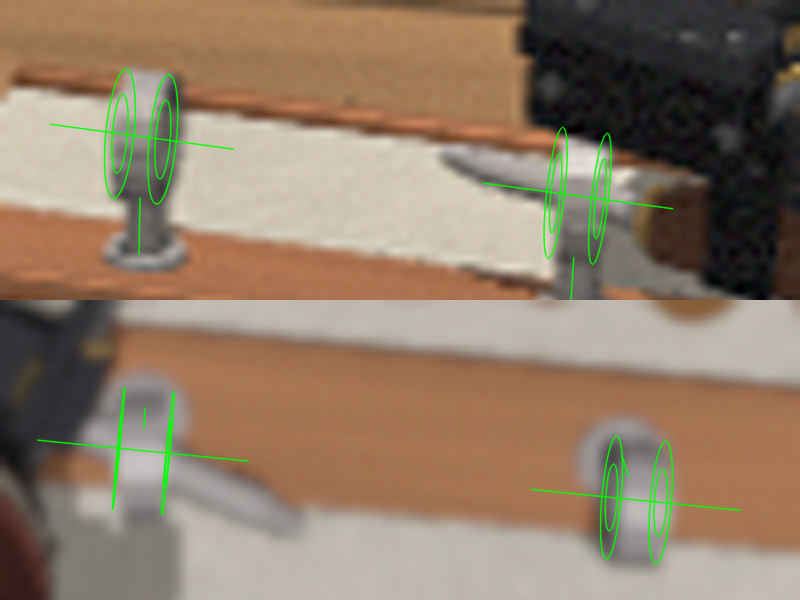

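```bash
python3 -m jog '[[[0,0,-5,-0.2,-5.6,0,10],[0,0,-10,-1,-11.1,0,10],[0,0,-15,-2.2,-16.6,0,10],[0,0,-19.5,-3.7,-21.4,0,10],[0,0,-19.5,-3.7,-21.4,0,10],[0,0,-19.5,-3.7,-21.4,0,10]]]'; python3 look.py 10 0
```

```text
t: 10.17
ee_pos: [0.635, -0.0145, 0.1567]
eef_rot: [0.712, 0.658, 0.167, 0.178]
ft_force: [-0.3, 0.7, -2.5]
gripper_width: 0.0217
t 10.27 p [ 0.635  -0.0145  0.1566] x [0.079 0.997 0.004] z [ 0.471 -0.034 -0.881] F [-1.1  0.9 -2.4] M [ 0.34  0.51 -0.02] w 0.0217 q [-0.17 -0.04  2.01  0.08  0.68 -0.14]
bar centre in board frame from eye (mm) [ 0.8 64.5 -0.3] tip [  0.3 -50.5  -0.5] bar q 0.005
```

View pics/v10.png

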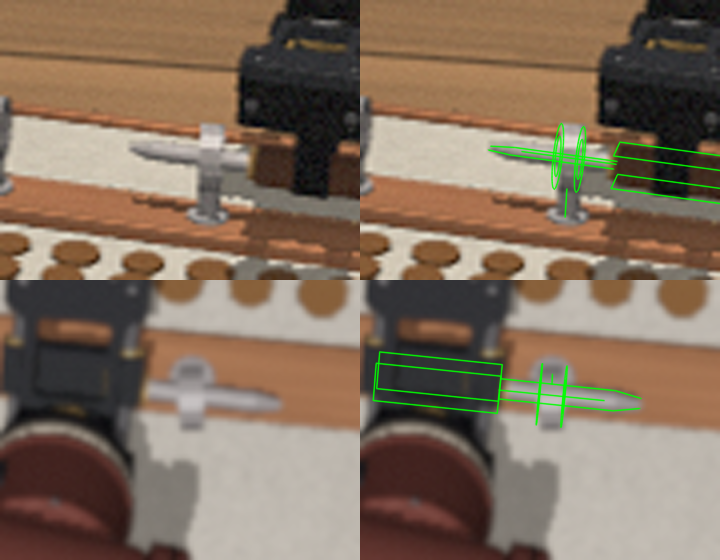

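```bash
python3 -m jog '[[[0,0,0,10,0,0,10],[0,0,0,25,0,0,10],[0,0,0,40,0,0,10],[0,0,0,55,0,0,10],[0,0,0,70,0,0,10],[0,0,0,85,0,0,10],[0,0,0,95,0,0,10],[0,0,0,95,0,0,10]]]'; python3 look.py 11 0
python3 - <<'E'
from h import *
L=eyewire(E0,Reye(PSI,0))+eyewire(E0-Reye(PSI,0)[:,1]*.14,Reye(PSI,0))
o=[]
for l in([],L):
  draw('scene',cv2.imread('pics/scene11.png'),l,235,208,100,38,8,'pics/_a.png');a=cv2.imread('pics/_a.png')
  draw('top',cv2.imread('pics/top11.png'),l,330,197,100,36,8,'pics/_a.png');o.append(np.vstack([a,cv2.imread('pics/_a.png')]))
cv2.imwrite('pics/n11.png',o[0]);cv2.imwrite('pics/n11w.png',o[1])
E
```

```text
t: 10.93
ee_pos: [0.6431, 0.0817, 0.1576]
eef_rot: [0.712, 0.659, 0.168, 0.178]
ft_force: [0.4, 0.3, -1.2]
gripper_width: 0.0215
t 11.03 p [0.6428 0.0802 0.1572] x [0.077 0.997 0.003] z [ 0.472 -0.034 -0.881] F [-1.   1.4 -1.1] M [0.11 0.35 0.  ] w 0.0218 q [ 0.03  0.    1.97 -0.07  0.68  0.15]
bar centre in board frame from eye (mm) [ 1.700e+00  1.595e+02 -1.000e-01] tip [ 1.3 44.5 -0.3] bar q 0.003
```

View pics/n11.png

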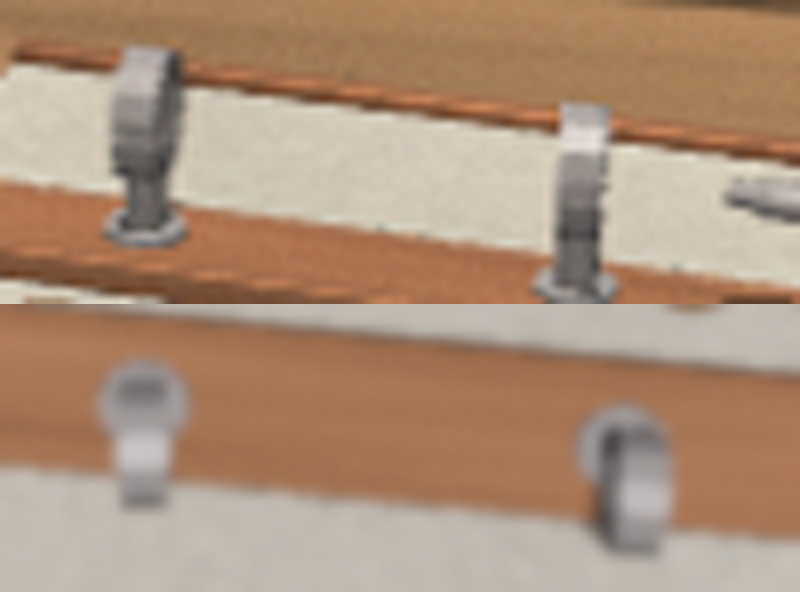

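View pics/n11w.png

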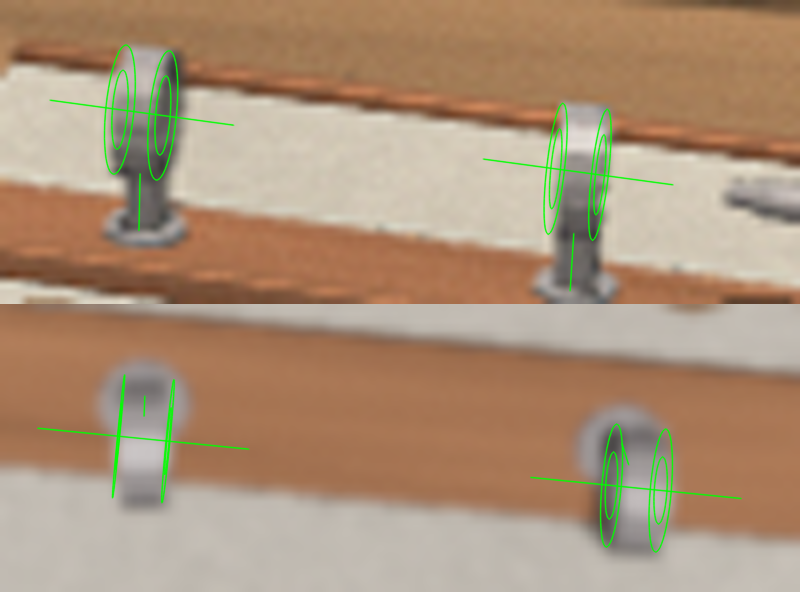

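```bash
python3 - <<'E'
from h import *
a=np.linspace(0,2*np.pi,97)
O=np.vstack([np.c_[.017*np.cos(a),0*a+y,.021*np.sin(a)] for y in(-.007,.007)])
for q in(-.3,-.2,-.15,-.1,-.05,0,.05,.1):
    P=E0+O@Reye(PSI,q).T;r=[]
    for n,o in(('scene',(235,208)),('top',(330,197))):
        p=(proj(n,P)-o+.5)*8-.5
        h=cv2.convexHull(p.astype(np.float32))[:,0]
        # width at mid, top-third, bottom-third
        y0,y1=p[:,1].min(),p[:,1].max();m=np.zeros((400,900),np.uint8);cv2.fillConvexPoly(m,np.round(h).astype(int),1)
        rr=[]
        for f in(.2,.5,.8):
            x=np.where(m[int(y0+f*(y1-y0))])[0];rr.append((x.min(),x.max()))
        r.append((n,int(y0),int(y1),rr))
    print(q,[ (n,y0,y1,[(int(a),int(b)) for a,b in rr]) for n,y0,y1,rr in r])
E
python3 - <<'E'
import cv2,numpy as np
a=cv2.imread('pics/scene11.png')[218:246,298:316];b=cv2.imread('pics/top11.png')[200:222,338:358]
cv2.imwrite('pics/z11.png',np.hstack([cv2.resize(a,(360,560),interpolation=0),cv2.copyMakeBorder(cv2.resize(b,(400,440),interpolation=0),0,120,0,0,0)]))
E
```

```text
-0.3 [('scene', 105, 237, [(551, 607), (548, 607), (549, 604)]), ('top', 68, 199, [(107, 164), (112, 173), (120, 178)])]
-0.2 [('scene', 104, 238, [(556, 604), (553, 602), (551, 599)]), ('top', 70, 198, [(112, 166), (115, 170), (118, 173)])]
-0.15 [('scene', 103, 238, [(556, 604), (553, 601), (551, 598)]), ('top', 71, 197, [(115, 167), (116, 169), (117, 170)])]
-0.1 [('scene', 103, 238, [(555, 606), (551, 603), (548, 599)]), ('top', 72, 196, [(117, 168), (117, 168), (117, 168)])]
-0.05 [('scene', 103, 239, [(554, 608), (548, 606), (546, 601)]), ('top', 71, 197, [(120, 170), (118, 168), (116, 166)])]
0 [('scene', 102, 239, [(552, 611), (546, 608), (544, 602)]), ('top', 70, 198, [(121, 173), (117, 170), (113, 166)])]
0.05 [('scene', 102, 240, [(550, 613), (543, 611), (541, 604)]), ('top', 69, 198, [(122, 176), (115, 171), (111, 165)])]
0.1 [('scene', 102, 240, [(549, 615), (541, 613), (539, 605)]), ('top', 68, 199, [(123, 178), (114, 172), (108, 164)])]
```

View pics/z11.png

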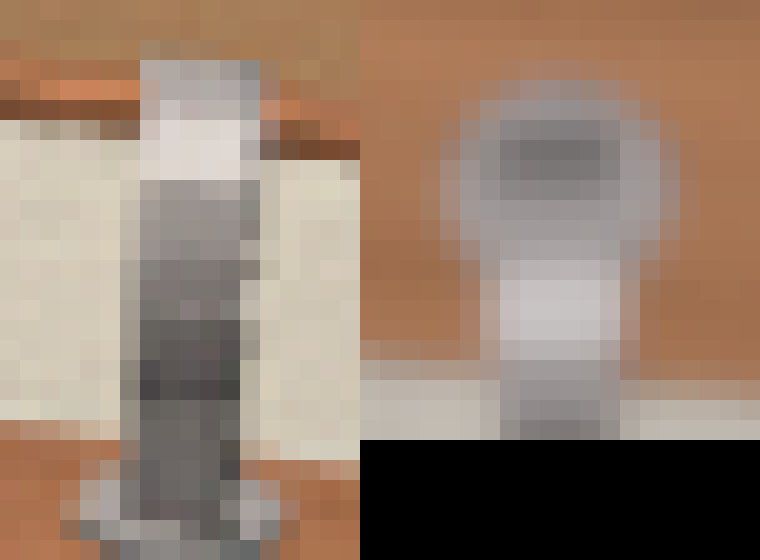

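Run:
```python
from h import *
np.set_printoptions(precision=2,suppress=True,linewidth=150)
a=np.linspace(0,2*np.pi,97)
O=np.vstack([np.c_[.017*np.cos(a),0*a+y,.021*np.sin(a)] for y in(-.007,.007)])
def model(n,E,q,rows):
    p=proj(n,E+O@Reye(PSI,q).T);h=cv2.convexHull(p.astype(np.float32))[:,0]
    out=[]
    for r in rows:
        xs=[]
        for i in range(len(h)):
            A,B=h[i],h[(i+1)%len(h)]
            if (A[1]-r)*(B[1]-r)<0: xs.append(A[0]+(r-A[1])/(B[1]-A[1])*(B[0]-A[0]))
        out.append((min(xs),max(xs)) if xs else (np.nan,)*2)
    return np.array(out)
def edges(n,im,rows,u0,u1):
    out=[]
    for r in rows:
        L=im[r,u0:u1].astype(float)
        f=L.max(1)-L.min(1) if n=='top' else L.mean(1)   # saturation over brown rail / brightness over white
        bg=np.r_[f[:4],f[-4:]];k=len(f)
        # area-based: coverage
        bl,br=np.median(f[:4]),np.median(f[-4:]);i=np.argmin(f);fg=np.min(f)
        def cross(seq,b):
            t=(b+fg)/2
            for j in range(len(seq)-1):
                if seq[j]>=t>seq[j+1]: return j+(seq[j]-t)/(seq[j]-seq[j+1])
        l=cross(f[:i+1],bl);rr=cross(f[::-1][:k-i],br)
        out.append((u0+l if l is not None else np.nan,u0+k-1-rr if rr is not None else np.nan))
    return np.array(out)
s=cv2.imread('pics/scene11.png');t=cv2.imread('pics/top11.png')
N0=E0-Reye(PSI,0)[:,1]*.14
for name,E,sr,su,tr,tu in(('eye',E0,range(227,237),(296,320),range(208,216),(336,362)),('nb',N0,range(219,229),(240,264),range(213,222),(396,422))):
    for n,im,r,u in(('scene',s,sr,su),('top',t,tr,tu)):
        e=edges(n,im,r,*u);print(name,n,'\n',np.c_[list(r),e,e[:,1]-e[:,0]].T)
        for q in(-.2,-.1,0,.1):
            m=model(n,E,q,r);d=e-m;print(q,'left diff',d[:,0],'right',d[:,1],'w',np.nanmean(d[:,1]-d[:,0]),'c',np.nanmean(d),'slope',np.polyfit(np.arange(len(d))[~np.isnan(d.sum(1))],np.nanmean(d,1)[~np.isnan(d.sum(1))],1)[0])
```

```text
eye scene 
 [[227.   228.   229.   230.   231.   232.   233.   234.   235.   236.  ]
 [304.82 304.64 304.51 304.28 304.17 304.11 303.99 304.18 304.2  303.95]
 [310.61 310.62 310.62 310.13 310.55 309.68 309.55 309.85 309.92 309.62]
 [  5.79   5.98   6.11   5.85   6.38   5.56   5.55   5.66   5.72   5.67]]
-0.2 left diff [0.98 0.85 0.78 0.6  0.54 0.53 0.46 0.69 0.74 0.52] right [0.71 0.77 0.82 0.39 0.87 0.06 0.   0.38 0.53 0.33] w -0.18494215856081836 c 0.5786975024637286 slope -0.04549533217859307
-0.1 left diff [1.24 1.14 1.1  0.95 0.91 0.91 0.85 1.08 1.12 0.87] right [ 0.49  0.58  0.65  0.25  0.76 -0.01 -0.03  0.39  0.58  0.43] w -0.6076624954748808 c 0.7133395312723223 slope -0.0222495380557237
0 left diff [1.8  1.74 1.73 1.6  1.56 1.56 1.48 1.68 1.66 1.3 ] right [-0.15 -0.06  0.04 -0.34  0.21 -0.51 -0.48  0.01  0.3   0.27] w -1.6824275101233184 c 0.770338737815291 slope -0.002000755059748372
0.1 left diff [2.34 2.32 2.33 2.21 2.18 2.17 2.06 2.21 2.13 1.63] right [-0.76 -0.67 -0.55 -0.91 -0.32 -1.   -0.91 -0.35  0.02  0.1 ] w -2.693520649771756 c 0.8113223193582598 slope 0.012319294
[... 2422 characters left out ...]
 1.05 1.08 1.04 0.98 0.89 0.81 0.78 0.66] w 3.5283188542220754 c -0.8405497291806385 slope 0.1378926631142874
-0.1 left diff [-3.74 -3.76 -3.68 -3.47 -3.07 -2.37 -1.46 -0.99 -0.82] right [0.34 0.39 0.48 0.5  0.52 0.5  0.5  0.56 0.53] w 3.076404384821034 c -1.0582502635773399 slope 0.22338867548407912
0 left diff [-4.12 -4.02 -3.83 -3.51 -3.02 -2.22 -1.22 -0.67 -0.43] right [-0.3  -0.24 -0.12 -0.04  0.04  0.1   0.18  0.32  0.37] w 2.595555860515478 c -1.2630469486901872 slope 0.30339330398342784
0.1 left diff [-4.47 -4.25 -3.95 -3.53 -2.94 -2.05 -0.96 -0.33 -0.01] right [-0.85 -0.85 -0.7  -0.58 -0.45 -0.32 -0.17  0.05  0.19] w 2.0901474675033254 c -1.4538547150747358 slope 0.37708079381090187
```

```bash
python3 -m jog '[[[0,0,0,-10,-1.5,0,10],[0,0,0,-25,-1.5,0,10],[0,0,0,-40,-1.5,0,10],[0,0,0,-55,-1.5,0,10],[0,0,0,-70,-1.5,0,10],[0,0,0,-85,-1.5,0,10],[0,0,0,-95,-1.5,0,10],[0,0,0,-95,-1.5,0,10]]]'
cat > st.py <<'E'
from h import *
s=sense();R0=Ro.from_quat(s['eef_rot']).as_matrix();R=Reye(PSI,0);C=s['ee_pos']-R0[:,2]*.008
b=R.T@R0[:,0]
print('t %.2f'%s['t'],'bar q %.3f'%np.arctan2(b[0],b[1]),'C',(R.T@(C-E0)*1000).round(1),'F tool',(R0.T@s['ft_force']).round(1),'M tool',(R0.T@s['moment']).round(2))
E
python3 st.py
```

```text
t: 11.7
ee_pos: [0.6337, -0.0176, 0.1561]
eef_rot: [0.713, 0.657, 0.166, 0.179]
ft_force: [-0.0, 0.4, -1.1]
gripper_width: 0.0216
t 11.70 bar q 0.007 C [-0.3 61.3 -0.2] F tool [ 0.4 -0.6  0.9] M tool [0.29 0.09 0.06]
```

Now I'll feel the play in the anticlockwise direction with small steps.

```bash
python3 -m jog '[[[0,0,-5,-0.2,-5.6,0,10],[0,0,-10,-1,-11.1,0,10],[0,0,-14,-1.9,-15.5,0,10],[0,0,-14,-1.9,-15.5,0,10],[0,0,-14,-1.9,-15.5,0,10]]]'>/dev/null; python3 st.py
for i in 1 2 3 4 5 6; do python3 -m jog '[[[0,0,-1,0,-1.1,0,10],[0,0,-1,0,-1.1,0,10]]]' >/dev/null; python3 st.py; done
```

```text
t 12.12 bar q -0.238 C [-16.3  62.3  -0.4] F tool [ 0.1 -0.6  1.6] M tool [0.3  0.18 0.04]
t 12.28 bar q -0.258 C [-17.   62.1  -0.3] F tool [ 0.2 -0.2  1.2] M tool [0.31 0.16 0.06]
t 12.45 bar q -0.276 C [-18.4  61.9  -0.5] F tool [1.1 0.1 0.9] M tool [ 0.34  0.1  -0.  ]
t 12.62 bar q -0.294 C [-19.7  61.5  -0.5] F tool [0.3 0.1 1.3] M tool [0.33 0.12 0.04]
t 12.78 bar q -0.311 C [-20.8  61.2  -0.5] F tool [ 0.5 -1.9  1.8] M tool [0.3  0.21 0.07]
t 12.95 bar q -0.329 C [-21.9  60.8  -0.5] F tool [ 0.2 -0.1  1.3] M tool [0.33 0.21 0.01]
t 13.12 bar q -0.346 C [-22.8  60.5  -0.5] F tool [ 1.  -0.7  2.7] M tool [0.29 0.17 0.  ]
```

```bash
for i in 1 2 3 4 5; do python3 -m jog '[[[0,0,-1,0,-1.1,0,10],[0,0,-1,0,-1.1,0,10]]]' >/dev/null; python3 st.py; done
```

```text
t 13.28 bar q -0.364 C [-23.9  60.1  -0.5] F tool [ 0.6 -0.8  1.1] M tool [0.28 0.19 0.01]
t 13.45 bar q -0.381 C [-24.9  59.7  -0.5] F tool [ 0.8 -0.4  1.4] M tool [0.24 0.19 0.05]
t 13.62 bar q -0.399 C [-26.   59.3  -0.6] F tool [ 0.2 -1.1  0.6] M tool [0.27 0.2  0.02]
t 13.78 bar q -0.416 C [-27.   58.8  -0.6] F tool [ 0.7 -1.6  2. ] M tool [0.34 0.16 0.03]
t 13.95 bar q -0.434 C [-28.1  58.3  -0.6] F tool [-0.2 -1.7  1.9] M tool [0.38 0.14 0.07]
```

```bash
for i in 1 2 3 4 5 6; do python3 -m jog '[[[0,0,-1,0,-1.1,0,10],[0,0,-1,0,-1.1,0,10]]]' >/dev/null; python3 st.py; done
```

```text
t 14.12 bar q -0.451 C [-29.1  57.9  -0.6] F tool [ 0.6 -2.3  1.7] M tool [0.44 0.17 0.16]
t 14.28 bar q -0.469 C [-30.1  57.3  -0.6] F tool [-0.  -2.3  2.1] M tool [0.56 0.15 0.2 ]
t 14.45 bar q -0.486 C [-31.1  56.8  -0.6] F tool [-0.6 -3.8  0.9] M tool [0.65 0.03 0.2 ]
t 14.62 bar q -0.503 C [-32.1  56.3  -0.6] F tool [-0.7 -3.   1.1] M tool [0.73 0.01 0.22]
t 14.78 bar q -0.521 C [-33.   55.7  -0.6] F tool [-2.  -4.8  1.9] M tool [ 0.88 -0.06  0.36]
t 14.95 bar q -0.539 C [-34.   55.1  -0.6] F tool [-2.7 -5.6  1.9] M tool [ 0.98 -0.17  0.4 ]
```

```bash
for i in 1 2 3; do python3 -m jog '[[[0,0,0,0,-1,0,10],[0,0,0,0,-1,0,10]]]' >/dev/null; python3 st.py; done; python3 look.py 12 -0.1
```

```text
t 15.12 bar q -0.538 C [-34.3  54.9  -0.5] F tool [-2.2 -3.   1.8] M tool [0.73 0.04 0.33]
t 15.28 bar q -0.538 C [-34.8  54.7  -0.3] F tool [-0.9 -1.5  1.9] M tool [0.37 0.24 0.03]
t 15.45 bar q -0.538 C [-35.2  54.3  -0.2] F tool [0.9 1.5 2. ] M tool [-0.11  0.43 -0.08]
t 15.55 p [ 0.6023 -0.0223  0.1397] x [-0.386  0.89  -0.241] z [ 0.473 -0.034 -0.881] F [ 2.5  0.9 -1.4] M [ 0.36 -0.02  0.27] w 0.0218 q [-0.2  -0.1   2.11  0.1   0.65 -0.73]
bar centre in board frame from eye (mm) [-35.3  54.3  -0.2] tip [ 23.6 -44.5  -0.1] bar q -0.538
```

View pics/v12.png

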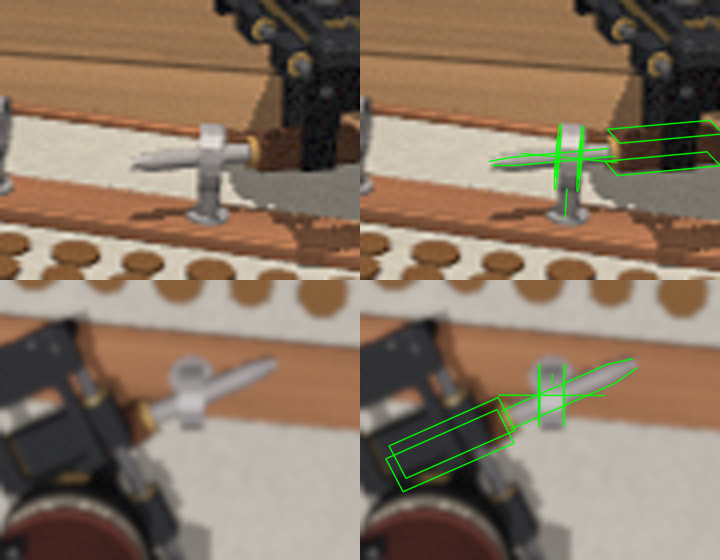

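```bash
python3 -m jog '[[[0,0,7,-0.5,7.9,0,10],[0,0,14,-1.9,15.6,0,10],[0,0,21,-4.3,23.1,0,10],[0,0,28,-7.5,30.3,0,10],[0,0,35,-11.7,37,0,10],[0,0,42,-16.6,43.2,0,10],[0,0,46,-19.7,46.4,0,10],[0,0,50,-23,49.4,0,10],[0,0,53,-25.7,51.5,0,10],[0,0,56,-28.4,53.5,0,10],[0,0,56,-28.4,53.5,0,10],[0,0,56,-28.4,53.5,0,10]]]'; python3 look.py 13 0; python3 st.py
```

```text
t: 16.55
ee_pos: [0.6556, -0.0237, 0.1682]
eef_rot: [0.837, 0.489, 0.201, 0.138]
ft_force: [1.3, -0.3, 0.9]
gripper_width: 0.0217
t 16.65 p [ 0.6555 -0.0237  0.1681] x [0.44  0.875 0.202] z [ 0.472 -0.035 -0.881] F [ 0.8 -0.2  1.2] M [-0.22  0.03  0.3 ] w 0.0217 q [-0.18 -0.    1.96  0.08  0.7   0.28]
bar centre in board frame from eye (mm) [24.9 56.9 -0. ] tip [-23.9 -47.3  -0.3] bar q 0.438
t 16.65 bar q 0.438 C [24.9 56.9 -0. ] F tool [ 0.4  1.2 -0.7] M tool [-0.01 -0.06 -0.37]
```

View pics/v13.png

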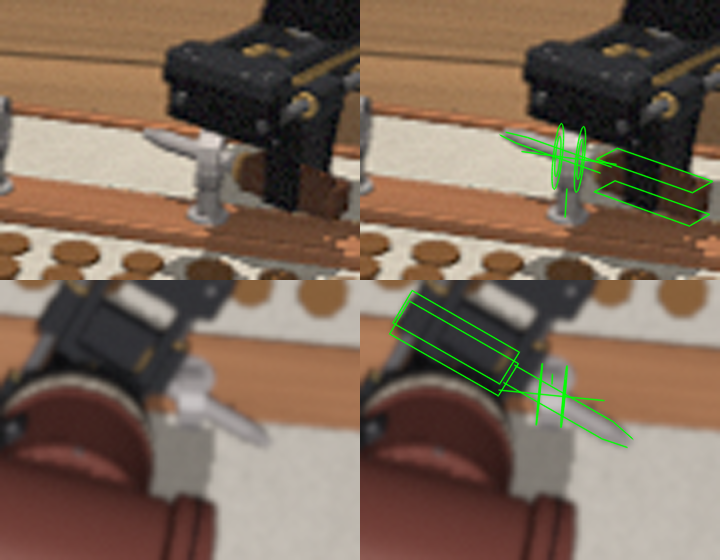

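```bash
python3 -m jog '[[[0,0,-6,-0.3,-6.5,0,10],[0,0,-12,-1.4,-12.9,0,10],[0,0,-18,-3,-19.2,0,10],[0,0,-25,-5.8,-26.2,0,10],[0,0,-25,-5.8,-26.2,0,10],[0,0,-25,-5.8,-26.2,0,10]]]'; python3 st.py; python3 -m jog '[[[0,0,0,10,0,0,10],[0,0,0,25,0,0,10],[0,0,0,40,0,0,10],[0,0,0,55,0,0,10],[0,0,0,70,0,0,10],[0,0,0,85,0,0,10],[0,0,0,95,0,0,10],[0,0,0,95,0,0,10]]]'; python3 look.py 14 0
python3 - <<'E'
from h import *
L=eyewire(E0,Reye(PSI,0))+eyewire(E0-Reye(PSI,0)[:,1]*.14,Reye(PSI,0))
o=[]
for l in([],L):
  draw('scene',cv2.imread('pics/scene14.png'),l,235,208,100,38,8,'pics/_a.png');a=cv2.imread('pics/_a.png')
  draw('top',cv2.imread('pics/top14.png'),l,330,197,100,36,8,'pics/_a.png');o.append(np.vstack([a,cv2.imread('pics/_a.png')]))
cv2.imwrite('pics/n14.png',o[0]);cv2.imwrite('pics/n14w.png',o[1])
E
```

```text
t: 17.15
ee_pos: [0.6319, -0.0159, 0.1546]
eef_rot: [0.713, 0.657, 0.166, 0.177]
ft_force: [0.7, 0.3, -1.0]
gripper_width: 0.0216
t 17.15 bar q 0.007 C [-2.7 62.9 -0.7] F tool [0.3 0.1 1.2] M tool [0.37 0.07 0.06]
t: 17.82
ee_pos: [0.6404, 0.0804, 0.1559]
eef_rot: [0.713, 0.658, 0.167, 0.177]
ft_force: [-0.1, -0.1, -1.7]
gripper_width: 0.0218
t 17.92 p [0.6402 0.0789 0.1557] x [0.079 0.997 0.004] z [ 0.471 -0.034 -0.881] F [-1.1  0.8 -1.5] M [ 0.06  0.34 -0.03] w 0.0216 q [ 0.02 -0.    1.98 -0.07  0.67  0.15]
bar centre in board frame from eye (mm) [ -1.2 158.   -0.2] tip [-1.7 43.  -0.4] bar q 0.005
```

View pics/n14.png

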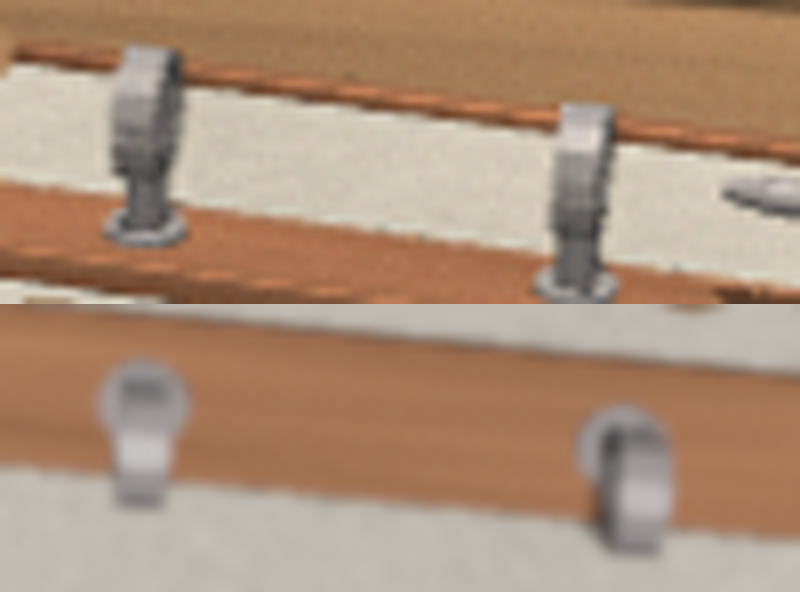

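View pics/n14w.png

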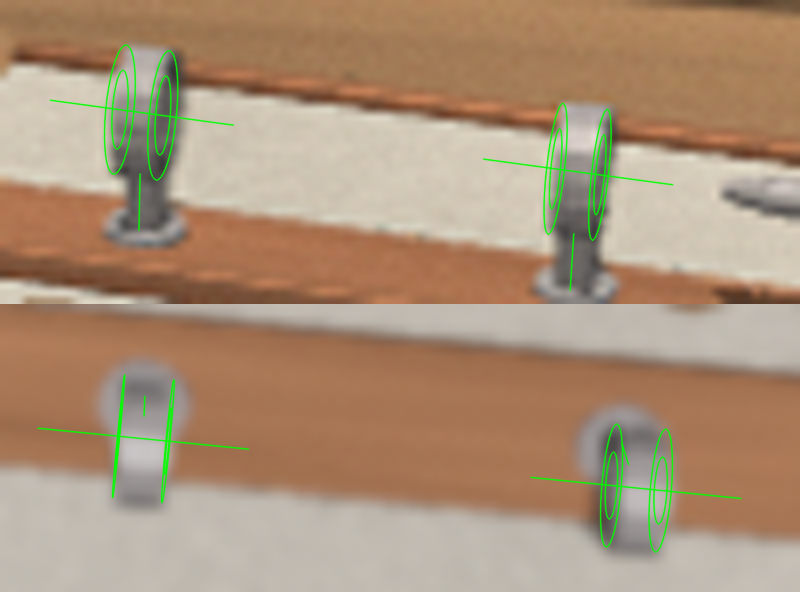

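```bash
cat > est.py <<'E'
from h import *
import sys
np.set_printoptions(precision=2,suppress=True,linewidth=150)
# silhouette with stem+flange; fit shift + q to edges in the scene image (white-board rows) and the top image rows below the flange
a=np.linspace(0,2*np.pi,97)
O=np.vstack([np.c_[.017*np.cos(a),0*a+y,.021*np.sin(a)] for y in(-.007,.007)])
def model(n,E,q,rows,dv):
    p=proj(n,E+O@Reye(PSI,q).T);h=cv2.convexHull(p.astype(np.float32))[:,0]+[0,dv];out=[]
    for r in rows:
        xs=[A[0]+(r-A[1])/(B[1]-A[1])*(B[0]-A[0]) for A,B in zip(h,np.roll(h,-1,0)) if (A[1]-r)*(B[1]-r)<0]
        out.append((min(xs),max(xs)))
    return np.array(out)
def edges(im,rows,u0,u1):
    out=[]
    for r in rows:
        f=im[r,u0:u1].astype(float).mean(1);k=len(f);bl,br=np.median(f[:4]),np.median(f[-4:]);i=np.argmin(f)
        t1,t2=bl-25,br-25
        j=next(j for j in range(k) if f[j]<t1 );l=j-1+(f[j-1]-t1)/(f[j-1]-f[j])
        j=next(j for j in range(k-1,0,-1) if f[j]<t2);rr=j+1-(f[j+1]-t2)/(f[j+1]-f[j])
        out.append((u0+l,u0+rr))
    return np.array(out)
N0=E0-Reye(PSI,0)[:,1]*.14
for k in sys.argv[1:]:
    s=cv2.imread(f'pics/scene{k}.png')
    for name,E,sr,su in(('eye',E0,range(229,236),(296,320)),('nb',N0,range(222,228),(242,264))):
        e=edges(s,sr,*su);r=[]
        for q in np.arange(-.3,.31,.02):
            d=e-model('scene',E,q,sr,.4);c=d-d.mean();r.append(((c**2).mean()**.5,q,(d[:,1]-d[:,0]).mean()))
        print(k,name,'best',min(r),'widths',(e[:,1]-e[:,0]).mean(),[(round(q,2),round(w,2)) for _,q,w in r[::3]])
E
python3 est.py 11 14
```

```text
11 eye best (np.float64(0.28158965263102437), np.float64(-0.0799999999999998), np.float64(-0.07201984598004531)) widths 6.627740153710939 [(np.float64(-0.3), np.float64(-0.52)), (np.float64(-0.24), np.float64(0.14)), (np.float64(-0.18), np.float64(0.83)), (np.float64(-0.12), np.float64(0.39)), (np.float64(-0.06), np.float64(-0.3)), (np.float64(0.0), np.float64(-0.97)), (np.float64(0.06), np.float64(-1.62)), (np.float64(0.12), np.float64(-2.24)), (np.float64(0.18), np.float64(-2.84)), (np.float64(0.24), np.float64(-3.4)), (np.float64(0.3), np.float64(-3.94))]
11 nb best (np.float64(0.11867518089257587), np.float64(0.06000000000000033), np.float64(0.10473986539077866)) widths 9.333606879359829 [(np.float64(-0.3), np.float64(3.44)), (np.float64(-0.24), np.float64(3.35)), (np.float64(-0.18), np.float64(2.66)), (np.float64(-0.12), np.float64(1.99)), (np.float64(-0.06), np.float64(1.34)), (np.float64(0.0), np.float64(0.71)), (np.float64(0.06), np.float64(0.1)), (np.float64(0.12), np.float64(-0.47)), (np.float64(0.18), np.float64(-1.01)), (np.float64(0.24), np.float64(-1.52)), (np.float64(0
[... 446 characters left out ...]
(0.12), np.float64(-1.0)), (np.float64(0.18), np.float64(-1.59)), (np.float64(0.24), np.float64(-2.16)), (np.float64(0.3), np.float64(-2.69))]
14 nb best (np.float64(0.11842000537161637), np.float64(0.06000000000000033), np.float64(0.10074306843957004)) widths 9.329610082408621 [(np.float64(-0.3), np.float64(3.44)), (np.float64(-0.24), np.float64(3.35)), (np.float64(-0.18), np.float64(2.66)), (np.float64(-0.12), np.float64(1.98)), (np.float64(-0.06), np.float64(1.33)), (np.float64(0.0), np.float64(0.7)), (np.float64(0.06), np.float64(0.1)), (np.float64(0.12), np.float64(-0.47)), (np.float64(0.18), np.float64(-1.01)), (np.float64(0.24), np.float64(-1.52)), (np.float64(0.3), np.float64(-2.0))]
```

```bash
python3 -m jog '[[[0,0,0,-10,-1.5,0,10],[0,0,0,-25,-1.5,0,10],[0,0,0,-40,-1.5,0,10],[0,0,0,-55,-1.5,0,10],[0,0,0,-70,-1.5,0,10],[0,0,0,-85,-1.5,0,10],[0,0,0,-95,-1.5,0,10],[0,0,0,-95,-1.5,0,10]]]'; python3 st.py;  python3 -m jog '[[[0,0,6,-0.3,6.5,0,10],[0,0,12,-1.4,13,0,10],[0,0,18,-3.1,19.3,0,10],[0,0,23,-5,24.4,0,10],[0,0,26.5,-6.6,27.9,0,10],[0,0,26.5,-6.6,27.9,0,10],[0,0,26.5,-6.6,27.9,0,10]]]'; python3 st.py
```

```text
t: 18.58
ee_pos: [0.6312, -0.0188, 0.1548]
eef_rot: [0.714, 0.657, 0.166, 0.178]
ft_force: [-0.0, 0.4, -2.1]
gripper_width: 0.0221
t 18.58 bar q 0.008 C [-3.1 60.  -0.3] F tool [ 0.4 -1.   1.9] M tool [0.32 0.08 0.  ]
t: 19.17
ee_pos: [0.6561, -0.0252, 0.1687]
eef_rot: [0.844, 0.478, 0.203, 0.136]
ft_force: [2.6, -3.5, 0.4]
gripper_width: 0.0216
t 19.17 bar q 0.465 C [25.9 55.4  0.2] F tool [-1.7  3.9  1. ] M tool [-0.44 -0.39 -0.44]
```

```bash
python3 -m jog '[[[0,0,-6,-0.3,-6.5,0,10],[0,0,-12,-1.4,-12.9,0,10],[0,0,-18,-3,-19.2,0,10],[0,0,-26.5,-6.5,-27.4,0,10],[0,0,-26.5,-6.5,-27.4,0,10],[0,0,-26.5,-6.5,-27.4,0,10]]]' >/dev/null; python3 st.py; python3 -m jog '[[[0,0,0,10,0,0,10],[0,0,0,25,0,0,10],[0,0,0,40,0,0,10],[0,0,0,55,0,0,10],[0,0,0,70,0,0,10],[0,0,0,85,0,0,10],[0,0,0,100,0,0,10],[0,0,0,100,0,0,10]]]' >/dev/null; python3 look.py 15 0; python3 est.py 15
python3 - <<'E'
from h import *
draw('scene',cv2.imread('pics/scene15.png'),[],235,208,100,38,8,'pics/_a.png');a=cv2.imread('pics/_a.png')
draw('top',cv2.imread('pics/top15.png'),[],330,197,100,36,8,'pics/_a.png');cv2.imwrite('pics/n15.png',np.vstack([a,cv2.imread('pics/_a.png')]))
E
```

```text
t 19.67 bar q 0.005 C [-3.5 63.  -0.4] F tool [-0.7 -0.   0.9] M tool [0.36 0.11 0.02]
t 20.43 p [0.6394 0.084  0.1548] x [0.078 0.997 0.004] z [ 0.471 -0.034 -0.882] F [ 0.2  0.5 -2.4] M [ 0.1   0.29 -0.02] w 0.0213 q [ 0.04 -0.    1.98 -0.08  0.67  0.16]
bar centre in board frame from eye (mm) [ -2.6 163.1  -0.4] tip [-3.2 48.1 -0.6] bar q 0.005
15 eye best (np.float64(0.18522089543715684), np.float64(0.06000000000000033), np.float64(0.08912996812755734)) widths 8.335600213713974 [(np.float64(-0.3), np.float64(1.18)), (np.float64(-0.24), np.float64(1.85)), (np.float64(-0.18), np.float64(2.54)), (np.float64(-0.12), np.float64(2.1)), (np.float64(-0.06), np.float64(1.41)), (np.float64(0.0), np.float64(0.74)), (np.float64(0.06), np.float64(0.09)), (np.float64(0.12), np.float64(-0.53)), (np.float64(0.18), np.float64(-1.13)), (np.float64(0.24), np.float64(-1.7)), (np.float64(0.3), np.float64(-2.23))]
15 nb best (np.float64(0.12287518168010703), np.float64(0.08000000000000035), np.float64(-0.056773318630893264)) widths 9.36660397351551 [(np.float64(-0.3), np.float64(3.48)), (np.float64(-0.24), np.float64(3.38)), (np.float64(-0.18), np.float64(2.69)), (np.float64(-0.12), np.float64(2.02)), (np.float64(-0.06), np.float64(1.37)), (np.float64(0.0), np.float64(0.74)), (np.float64(0.06), np.float64(0.14)), (np.float64(0.12), np.float64(-0.44)), (np.float64(0.18), np.float64(-0.98)), (np.float64(0.24), np.float64(-1.48)), (np.float64(0.3), np.float64(-1.96))]
```

View pics/n15.png

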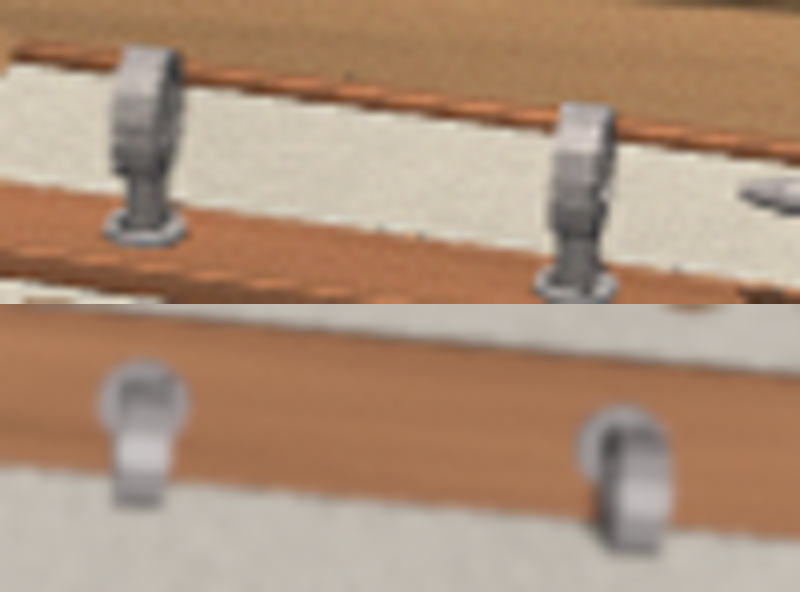

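The eye now reads the same as its neighbour: both silhouettes show the same width bias of +0.74 px at angle 0. The bar tip is clear of the loop, so I'll take the bar back.

Run:
```python
from h import *
b=-.165;R=Rt([np.cos(b),np.sin(b),0],[0,0,-1])
print(rel([.3895,.2797,.22],R),rel([.3895,.2797,.0088],R))
```

```text
[22.9, 20.7, -83.2, 175.8, -202.7, -181.6] [22.9, 20.7, -83.2, 175.0, -302.3, 4.6]
```

```bash
python3 -m jog '[[[0,0,0,0,0,-40,10],[0,0,0,0,0,-80,10],[0,0,0,0,0,-90,10],[7,6,-26,60,-70,-120,10],[14,13,-50,120,-140,-150,10],[23,20.7,-83,176,-203,-182,10],[23,20.7,-83,176,-203,-182,10],[23,20.7,-83,176,-203,-182,10],[23,20.7,-83,176,-203,-182,10],[23,20.7,-83,176,-203,-182,10],[23,20.7,-83,176,-203,-182,10],[23,20.7,-83,176,-203,-182,10],[23,20.7,-83,176,-203,-182,10],[23,20.7,-83,176,-203,-182,10],[23,20.7,-83,176,-203,-182,10],[23,20.7,-83,176,-203,-182,10],[23,20.7,-83,176,-203,-182,10]]]'
python3 - <<'E'
from h import *
show()
b=-.165;R=Rt([np.cos(b),np.sin(b),0],[0,0,-1])
print(rel([.3895,.2797,.05],R),rel([.3895,.2797,.0098],R))
E
```

```text
t: 21.85
ee_pos: [0.3899, 0.2791, 0.2197]
eef_rot: [0.084, 0.996, -0.001, -0.001]
ft_force: [-0.5, -0.6, -1.3]
gripper_width: 0.0216
t 21.85 p [0.3899 0.2791 0.2197] x [-0.986  0.168  0.001] z [-0.002 -0.001 -1.   ] F [-0.5 -0.6 -1.3] M [ 0.12 -0.02  0.02] w 0.0216 q [ 0.46 -0.13  1.9  -0.    1.38 -0.95]
[-0.1, -0.1, -0.2, 0.2, 0.8, 169.7] [-0.1, -0.1, -0.2, 0.2, 0.8, 209.9]
```

```bash
python3 -m jog '[[[0,0,0,0,0.8,40,10],[0,0,0,0,0.8,80,10],[0,0,0,0,0.8,120,10],[0,0,0,0,0.8,150,10],[0,0,0,0,0.8,175,10],[0,0,0,0,0.8,190,10],[0,0,0,0,0.8,190,10],[0,0,0,0,0.8,190,10],[0,0,0,0,0.8,190,10]]]'
python3 - <<'E'
from h import *
for n in('scene','top'):
    p,d=snapshot(n);cv2.imwrite(f"pics/{n}16.png",p[:,:,::-1])
show()
s=sense();R0=Ro.from_quat(s['eef_rot']).as_matrix();Rb=np.c_[-R0[:,0],R0[:,1],-R0[:,2]]
L=barwire(s['ee_pos']+Rb@[0.0,0,.008],Rb)+traywire(np.array([.4468,.2695,.006]),Rz(-.117))
draw('scene',cv2.imread('pics/scene16.png'),L,395,150,90,120,5,'pics/_a.png');a=cv2.imread('pics/_a.png')
cv2.imwrite('pics/z16.png',a)
b=-.165;R=Rt([np.cos(b),np.sin(b),0],[0,0,-1])
print(rel([.3895,.2797,.0088],R))
E
```

```text
t: 22.6
ee_pos: [0.3901, 0.2803, 0.0314]
eef_rot: [0.085, 0.996, 0.0, 0.001]
ft_force: [0.5, 0.8, -0.5]
gripper_width: 0.0215
t 22.70 p [0.3905 0.2807 0.0319] x [-0.986  0.169 -0.002] z [ 0.002  0.001 -1.   ] F [-1.  -0.2 -0.8] M [ 0.09 -0.05 -0.01] w 0.0216 q [ 0.46  0.11  2.04 -0.    0.98 -0.94]
[0.1, 0.1, -0.3, 0.9, -1.2, 23.1]
```

View pics/z16.png

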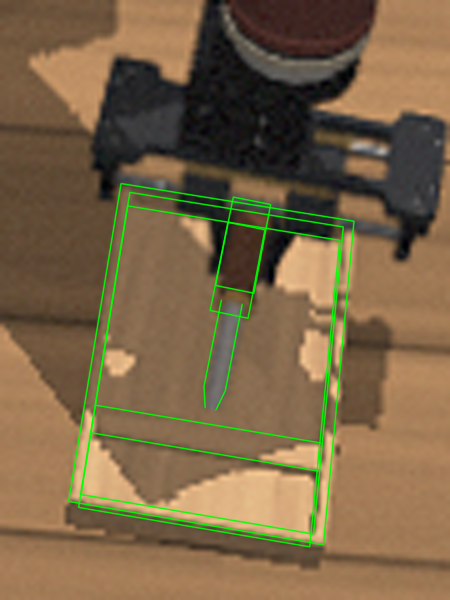

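The bar is over the tray and lined up, with its tip at about scene (437,231). I'll lower it slowly.

```bash
python3 -m jog '[[[0,0,0,1,-1,6,10],[0,0,0,1,-1,12,10],[0,0,0,1,-1,17,10],[0,0,0,1,-1,20,10],[0,0,0,1,-1,21,10],[0,0,0,1,-1,21,10],[0,0,0,1,-1,21,10]]]'; python3 -c "from h import *;show()"
```

```text
t: 23.28
ee_pos: [0.3876, 0.2792, 0.0089]
eef_rot: [0.084, 0.996, -0.0, -0.001]
ft_force: [-0.3, 0.0, -0.9]
gripper_width: 0.0212
t 23.28 p [0.3876 0.2792 0.0089] x [-0.986  0.168  0.001] z [-0.001 -0.001 -1.   ] F [-0.3  0.  -0.9] M [ 0.07 -0.07 -0.02] w 0.0212 q [ 0.46  0.15  2.05 -0.    0.94 -0.94]
```

```bash
python3 -m jog '[[[0,0,0,0,0,0.7,10],[0,0,0,0,0,0.7,10],[0,0,0,0,0,0.7,10]]]'
```

```text
t: 23.53
ee_pos: [0.3877, 0.2793, 0.0087]
eef_rot: [0.084, 0.996, -0.0, -0.001]
ft_force: [-4.2, -0.8, 5.0]
gripper_width: 0.0218
```

Contact, at 5 N. I'll release and retreat.

```bash
python3 -m jog '[[[0,0,0,0,0,0,20],[0,0,0,0,0,0,30],[0,0,0,0,0,0,40],[0,0,0,0,0,0,50],[0,0,0,0,0,0,60],[0,0,0,0,0,0,60],[0,0,0,0,0,0,60],[0,0,0,0,0,0,60]]]'; python3 -c "from h import *;show()"
```

```text
t: 24.2
ee_pos: [0.3879, 0.2792, 0.0083]
eef_rot: [0.084, 0.996, -0.0, -0.0]
ft_force: [0.5, -0.0, -0.1]
gripper_width: 0.0509
t 24.20 p [0.3879 0.2792 0.0083] x [-0.986  0.168  0.001] z [-0.001 -0.001 -1.   ] F [ 0.5 -0.  -0.1] M [ 0.11 -0.09  0.02] w 0.0509 q [ 0.46  0.15  2.05 -0.    0.94 -0.94]
```

```bash
python3 -m jog '[[[0,0,0,0,0,-20,60],[0,0,0,0,0,-60,60],[0,0,0,0,0,-100,60],[0,0,0,0,0,-140,60],[0,0,0,0,0,-180,60],[0,0,0,0,0,-220,60],[0,0,0,0,0,-260,60],[0,0,0,0,-30,-260,60],[0,0,0,0,-70,-260,60],[0,0,0,0,-110,-260,60],[0,0,0,0,-150,-260,60],[0,0,0,0,-180,-260,60],[0,0,0,0,-180,-260,60],[0,0,0,0,-180,-260,60],[0,0,0,0,-180,-260,60]]]'
python3 - <<'E'
from h import *
for n in('scene','top'):
    p,d=snapshot(n);cv2.imwrite(f"pics/{n}17.png",p[:,:,::-1])
show()
L=traywire(np.array([.4468,.2695,.006]),Rz(-.117))
draw('scene',cv2.imread('pics/scene17.png'),L,400,175,80,95,6,'pics/_a.png');a=cv2.imread('pics/_a.png')
draw('top',cv2.imread('pics/top17.png'),L,165,235,80,113,5,'pics/_b.png');b=cv2.imread('pics/_b.png')
o=np.zeros((570,800,3),np.uint8);o[:570,:400]=a[:570,:400];o[:565,400:]=b[:570];cv2.imwrite('pics/z17.png',o)
E
python3 est.py 17
```

```text
t: 25.45
ee_pos: [0.358, 0.1021, 0.2687]
eef_rot: [0.085, 0.996, -0.0, -0.0]
ft_force: [-0.2, -0.6, 0.8]
gripper_width: 0.0526
t 25.55 p [0.3579 0.1028 0.2685] x [-0.986  0.166  0.001] z [-0.001 -0.    -1.   ] F [-0.   0.1 -1. ] M [ 0.08 -0.14 -0.  ] w 0.0519 q [ 0.07 -0.46  2.06 -0.    1.54 -1.34]
17 eye best (np.float64(0.1832091402900913), np.float64(0.06000000000000033), np.float64(0.1184268204207878)) widths 8.364897066007204 [(np.float64(-0.3), np.float64(1.21)), (np.float64(-0.24), np.float64(1.88)), (np.float64(-0.18), np.float64(2.57)), (np.float64(-0.12), np.float64(2.13)), (np.float64(-0.06), np.float64(1.44)), (np.float64(0.0), np.float64(0.77)), (np.float64(0.06), np.float64(0.12)), (np.float64(0.12), np.float64(-0.51)), (np.float64(0.18), np.float64(-1.1)), (np.float64(0.24), np.float64(-1.67)), (np.float64(0.3), np.float64(-2.2))]
17 nb best (np.float64(0.11185741454707442), np.float64(0.06000000000000033), np.float64(0.07495118487006398)) widths 9.303818198839116 [(np.float64(-0.3), np.float64(3.41)), (np.float64(-0.24), np.float64(3.32)), (np.float64(-0.18), np.float64(2.63)), (np.float64(-0.12), np.float64(1.96)), (np.float64(-0.06), np.float64(1.31)), (np.float64(0.0), np.float64(0.68)), (np.float64(0.06), np.float64(0.07)), (np.float64(0.12), np.float64(-0.5)), (np.float64(0.18), np.float64(-1.04)), (np.float64(0.24), np.float64(-1.55)), (np.float64(0.3), np.float64(-2.02))]
```

View pics/z17.png

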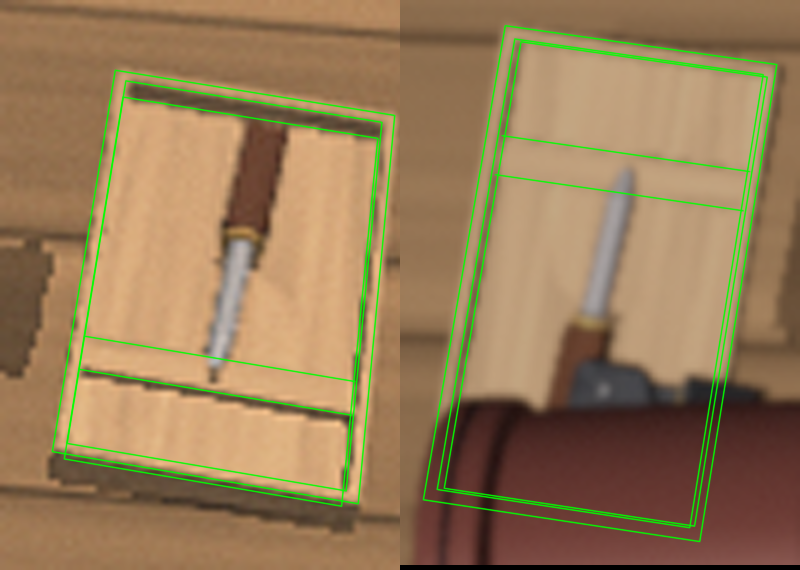

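View pics/scene17.png

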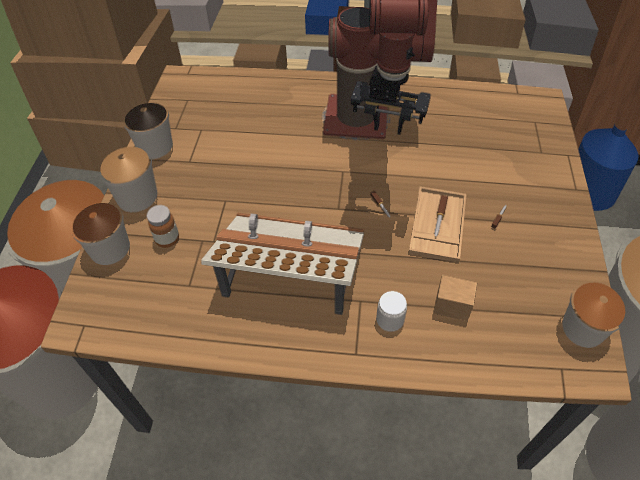

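The bar lies flat in the tray with its shaft on the strip, handle at (441,208) and tip at (435,237). Jar (163,226), can (391,311) and carton (456,298) are unmoved. The eye at (307,233) matches its neighbour at (253,225), and the robot is touching nothing. I'll hand the job in.

```bash
python3 -c "
from cell import *
print(job_done())"
```

```text
the job is handed in; nothing more can be done
None
```

The job is handed in, finished at about 25.6 s of the 56 s allowed. The eye is lined up with its neighbour, and the bar is back flat in the tray and released.

**Turning:** I levered the eye clockwise with the bar through its loop, in three pushes. After the first push the eye was still about 0.1 rad short, because the bar's real play was about 0.44 rad rather than the 0.35 rad given. To measure that, I also felt for the play anticlockwise with the bar in the loop. I then drew the bar out, checked the pictures, and put it back in for two small corrections. The gripper itself never took hold of the eye.

**Last checks:**
- **Eye angle:** in the last scene picture both eyes show the same angle bias within about 0.01 rad, so the eye is at 0, give or take roughly 0.03 rad.
- **Bar:** it lies where it started, with its shaft on the strip.
- **Jar, can and carton:** they show no visible movement.
- **Forces:** the wrist readings I took, at the end of each move, stayed under about 7 N.

**Disagreements:**
- **Camera positions:** the two views differed by 2–4 mm in y.
- **Loop centre:** by touch, the bar's centred position in the loop was about 2 mm from where the pictures put the loop centre.
- **Top view:** in the last top picture the arm hid the rear of the handle, so I confirmed that end of the bar in the scene view only.

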